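# Line up returned books by height in the spine-labelling cradle

## Robot

A 6-joint arm with a two-finger parallel gripper is mounted at the origin on a cart in front of the work surface, level with it; the furniture and walls round the work are solid. World frame = base frame: x ahead of the robot, y to its left, z up, the work surface at z = 0. Lengths are in m, angles in degrees, forces in N, time in s.
With the tool pointing down it reaches from about 0.4 to 0.825 m from the base axis. Payload 7 kg.
Tool frame: the origin (TCP) lies at the very end of the fingers, on their centre line; the grasp point (between the pads) lies 19 mm behind it (r.grip_depth is the distance from the TCP to the grasp point, in m); z points along the fingers, y is the line along which they close (so a half turn about z gives the same grasp; the last joint's range is limited). The gripper opens to 88 mm and grips with 3 to 60 N. Pads are 19 mm wide; open, the fingers measure 130 mm over their backs; the gripper's body (78 mm by 193 mm) begins 47 mm behind the grasp point.
Start: joints at [-50.93, 20.546, 0.682, 0, -70.136, -16.507], TCP at [0.259, -0.623, 0.227] pointing down, gripper open.
Joint ranges: [-176.03, 176.03], [-82.01, 121.73], [-58.28, 71.71], [-173.87, 95.51], [-174.79, -0.11], [-173.66, 173.66]. Speed limits (degrees/s): [136.94, 136.94, 172.46, 180, 180, 180].

## Interface

Orientations are given as [roll, pitch, yaw] about the fixed x, y, z axes, in that order (R = Rz(yaw) Ry(pitch) Rx(roll)).
In Python, from plant import r gives the robot as it stands.
- The arm moves only by the tool play_rows, never from a script. Its argument "rows" is a list that holds one entry, the list of rows, each a list of 5 numbers: the closure, from 0 (fully open) to 1 (shut), then the shift along the tool's x, y, z each as a share of 0.5 m, from -1 to 1, then the turn about the tool's z as a share of 1.5 rad, from -1 to 1. A call has exactly 8 rows; each row is the pose to reach, as a shift and turn from the pose commanded when the call began, along the tool's axes at that moment; what a row does not reach only later rows make up. A row lasts 1/12 s, in which the tool goes at most 41.7 mm and 7.16 degrees, less where a joint would pass 70% of its speed; a pose out of reach is approached as far as the arm can. A call with a number of a shift or a turn outside -1 to 1 is refused whole. A call with a gripper value outside its range is refused whole. The fingers move at their own pace and stop on an object; "squeeze" is the grip in N (left out, the last holds). Time passes only in rows, so rows that repeat a pose let the fingers close, or fill a call up. It gives the time, the measured TCP pose, the force, the opening and the grip force at its end, in the units of the state.
- r.get_state(): the state, without advancing time (a new reading comes with each control period).
- r.capture(name): name is "scene" or "top" or "wrist"; returns the picture (480x640x3 uint8, red, green, blue); there is no depth.
- r.camera_info(name): a dict with "fovy" (degrees; the focal length in pixels is half the picture's height over the tangent of half this angle, whatever the lens; pixels are square), "cx", "cy" (the principal point, pixels), "pose" (4x4, takes a point from camera to world coordinates). Camera axes: x right, y down, z forward; pixel columns grow to the right and rows downward; lengths in m; the calibration is good to about 2 mm. A picture is of the moment at which its call begins: read the wrist's pose just before it. camera_info takes no time and is no camera call; for the wrist camera it gives the pose at the moment of the call.
- r.close_job(): hands the job in; it is judged then, once.
The state is a dict: "time_s": time; "joints": joint angles; "qd": joint speeds; "joint_torque": joint torques, N m; "tcp_pos": TCP position; "eef_rot": TCP orientation; "contact_force": force on the tool from outside, world axes, zero at the start; "moment": the same for the moment, N m; "gripper_width": finger opening in m; "gripper_force": force on a finger pad.
Only numpy, scipy, OpenCV 4.12 (cv2) and the standard library are available. Lean on these libraries where they do the work, as an engineer would, in place of code of your own. Each camera call takes 0.05 s, during which the arm holds its last target. There are 200 camera calls.

## Task

Get the four returned books ready for spine labels: stand them, spine up and the same way round as they are, in the wooden cradle in order of height, the shortest next to the fixed left end and the tallest next to the sliding stop, each with its near end up to the front lip (a centimetre off is fine) so that the labels will come out level. Slide the stop up against them so that the whole row stands upright and snug between stop and fixed end, and do not tip any book over on the way.

Things in the scene. Friction and masses are not known exactly. Their poses are not given: they have to be found in the camera images.
- red_book: hardback, orange-red spine, pale grey covers, the smallest; stands spine up: 112 mm high, 178 long, 18 thick. Origin on its left cover, mid-length, 56.0 mm above its foot. Body x along its length, away from the robot; y up; z to the right through the thickness, 0 to 18 mm. Covers flat and parallel, but for the rounded spine (top 5 mm).
- purple_book: hardback, purple spine with a yellow patch, orange and purple covers; stands spine up: 129 mm high, 195 long, 26 thick. Origin on its left cover, mid-length, 64.5 mm above its foot. Body x along its length, away from the robot; y up; z to the right through the thickness, 0 to 26 mm. Covers flat and parallel, but for the rounded spine (top 5 mm).
- yellow_book: hardback, yellow spine and covers; stands spine up: 139 mm high, 205 long, 28 thick. Origin on its left cover, mid-length, 69.5 mm above its foot. Body x along its length, away from the robot; y up; z to the right through the thickness, 0 to 28 mm. Covers flat and parallel, but for the rounded spine (top 5 mm).
- blue_book: hardback, dark navy blue spine and covers, the largest; stands spine up: 159 mm high, 235 long, 30 thick. Origin on its left cover, mid-length, 79.5 mm above its foot. Body x along its length, away from the robot; y up; z to the right through the thickness, 0 to 30 mm. Covers flat and parallel, but for the rounded spine (top 5 mm).
- cradle: fixed wooden board, 260 mm deep (x), 330 wide (y), top 18 mm above the table, T-slot along y in it. Origin: centre of underside; x away from the robot, y left. Darker front lip: inner face x = -122, top 28 mm up. Fixed end at the left: inner face y = +147, top 84 mm up. Back open. Books stand on the board, crosswise to the slot, between fixed end and sliding stop.
- book_stop (a joint): grey stop plate sliding in the cradle's T-slot (m). 0 = open, face 230 mm from the fixed end; grows as it slides left (cradle +y): face 230 mm less the value from it. Plate 130 mm wide, 8 thick, top 106 mm above the table. Runner friction 1.5 N, stays where left; pushing the four books along takes 5 to 10 N.
- stop_knob (a point): middle of the stop's upright black knob: 22 mm diameter, from 38 to 76 mm above the table, this point at 59 mm; on the stop's foot, 68 mm right of (behind) the stop's face.
- returns_rack: blue rack, fixed to the table: base 160 mm (x) by 290 (y), floor 10 mm above the table. Origin: centre of underside; x away from the robot, y left. Four slots 38 mm wide between steel wire hoops at y = +111, +37, -37, -111 mm; hoops reach 63 mm above the table. One book in each slot at the start.

How it is judged:
By the outcome, as a careful person would: the job done as asked, in the order asked, and still so for the second after the job is handed in, with the robot touching nothing.
It also fails if it takes over 144 s, if anything falls off the work surface, if the arm or the gripper's body presses on something with over 40 N, if the wrist force passes 120 N, or if a joint passes its speed limit or range.

## Working session

There is one attempt and no reset: what is moved stays moved. The work goes in short steps, Python scripts to look and compute and a tool call to move; the robot and the scene stay as the last step left them, time stands still between calls to the robot, and variables do not carry over. Pictures are saved under pics/ and viewed, at most 14 in all, crops included, and the job is handed in when it is done.

Besides the shell and the picture viewer there is one more tool, called after ">>>" as name(argument=value, ...) on one line, values as JSON. play_rows: Moves the arm, as the interface text tells. Its arguments: {"type":"object","properties":{"rows":{"type":"array","items":{"type":"array","items":{"type":"array","items":{"type":"number"}}}},"squeeze":{"type":"number"}},"required":["rows"]}

```bash
mkdir -p pics
python3 - <<'E'
from plant import r
import cv2,numpy as np
for n in ("scene","top"):
    im=r.capture(n); cv2.imwrite(f"pics/{n}0.png",im[:,:,::-1])
    c=r.camera_info(n); print(n,c["fovy"],c["cx"],c["cy"],np.round(c["pose"],4).tolist(), {k:v for k,v in c.items() if k not in("pose","fovy","cx","cy")})
s=r.get_state(); print({k:np.round(v,3).tolist() for k,v in s.items()})
E
```

```text
scene 53.32716818514413 325.784761946442 236.89807585355422 [[-0.4483, -0.4228, 0.7876, -0.4717], [-0.8939, 0.2034, -0.3996, 0.5158], [0.0088, -0.8831, -0.4691, 0.6695], [0.0, 0.0, 0.0, 1.0]] {}
top 54.50534798687935 324.24705058827175 231.43980303398234 [[-0.0103, -0.9896, 0.1436, 0.4156], [-0.9999, 0.0115, 0.0072, -0.0028], [-0.0088, -0.1435, -0.9896, 1.0388], [0.0, 0.0, 0.0, 1.0]] {}
{'time_s': 0.1, 'joints': [-50.929, 20.588, 0.639, -0.017, -70.136, -16.506], 'qd': [0.109, 0.039, 0.246, 0.216, -0.111, -0.038], 'joint_torque': [-0.001, -58.416, 29.375, 7.016, 0.01, -0.0], 'tcp_pos': [0.259, -0.623, 0.226], 'eef_rot': [179.914, -0.008, -157.442], 'contact_force': [-0.67, -0.152, 0.518], 'moment': [-0.001, 0.006, -0.02], 'gripper_force': 0.0, 'gripper_width': 0.088}
```

View pics/scene0.png

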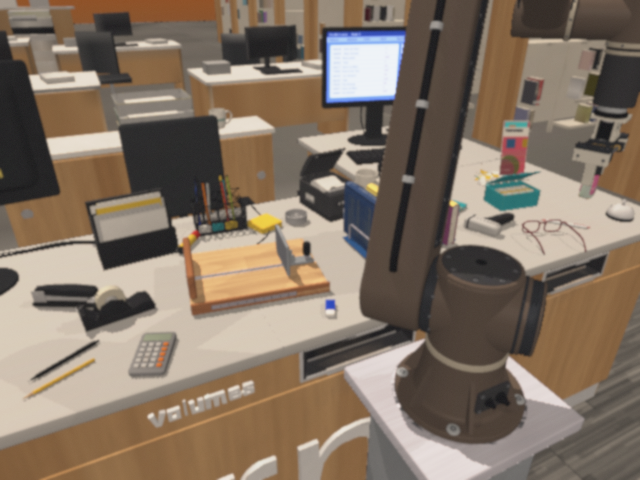

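View pics/top0.png

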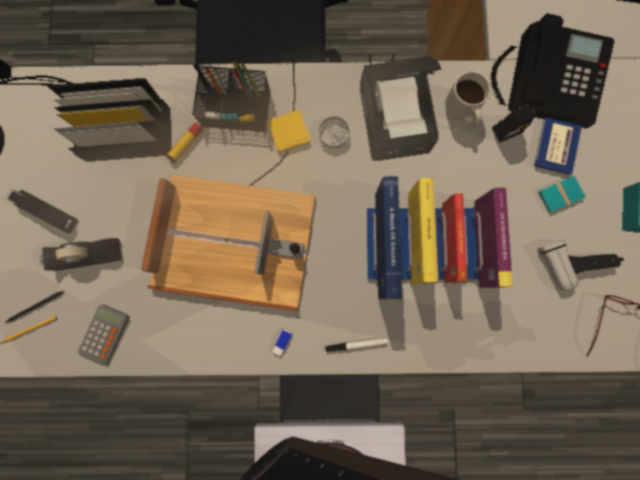

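The top view shows the cradle at about (235,240), turned a few degrees. The rack is at about (435,245), with the books left to right: blue (390,240), yellow (425,230), red (456,238), purple (494,238). The scene camera is mostly blocked by the arm. Next I'll get rough positions from the top view.

```bash
cat > h.py <<'E'
from plant import r
import cv2,numpy as np
from scipy.spatial.transform import Rotation as R
def ray(c,uv):
    f=240/np.tan(np.radians(c["fovy"]/2)); P=np.array(c["pose"])
    uv=np.atleast_2d(np.array(uv,float))
    d=np.c_[(uv[:,0]-c["cx"])/f,(uv[:,1]-c["cy"])/f,np.ones(len(uv))]@P[:3,:3].T
    return P[:3,3],d
def onz(c,uv,z):
    o,d=ray(c,uv); return o+d*((z-o[2])/d[:,2])[:,None]
def proj(c,X):
    f=240/np.tan(np.radians(c["fovy"]/2)); P=np.array(c["pose"])
    q=(np.atleast_2d(X)-P[:3,3])@P[:3,:3]
    return q[:,:2]/q[:,2:]*f+[c["cx"],c["cy"]]
def snap(n,tag):
    c=r.camera_info(n); im=r.capture(n)[:,:,::-1].copy(); cv2.imwrite(f"pics/{tag}.png",im)
    np.save(f"pics/{tag}.npy",{**c},allow_pickle=True); return c,im
def load(tag): return np.load(f"pics/{tag}.npy",allow_pickle=True).item(),cv2.imread(f"pics/{tag}.png")
def delta(xyz,yaw):
    """shares x,y,z (of .5 m) and turn (of 1.5 rad) from the present measured pose to a tool-down pose"""
    s=r.get_state(); M=R.from_euler('xyz',s["eef_rot"],degrees=True)
    d=M.inv().apply(np.array(xyz)-s["tcp_pos"])/.5
    t=(M.inv()*R.from_euler('xyz',[180,0,yaw],degrees=True)).as_euler('xyz')[2]/1.5
    return np.round(d,4),round(t,4)
E
python3 - <<'E'
from h import *
c=r.camera_info("top")
print("cradle corners z18",np.round(onz(c,[(175,178),(315,195),(300,308),(147,290)],.018),3).tolist())
for n,z,p in (("blue",.169,[(390,178),(390,298)]),("yellow",.149,[(427,179),(425,283)]),("red",.122,[(456,195),(457,281)]),("purple",.139,[(496,188),(500,287)])):
    print(n,np.round(onz(c,p,z),3).tolist())
w=r.camera_info("wrist"); s=r.get_state()
M=R.from_euler('xyz',s["eef_rot"],degrees=True).as_matrix()
print("wrist cam in tool",np.round(M.T@(np.array(w["pose"])[:3,3]-s["tcp_pos"]),4),np.round(M.T@np.array(w["pose"])[:3,:3],3).tolist(),w["fovy"],w["cx"],w["cy"])
for y in (0,180,90,-90): print(y,delta([.53,-.25,.38],y))
E
```

```text
cradle corners z18 [[0.69, 0.34, 0.018], [0.646, 0.025, 0.018], [0.397, 0.059, 0.018], [0.439, 0.393, 0.018]]
blue [[0.644, -0.123, 0.169], [0.416, -0.117, 0.169]]
yellow [[0.646, -0.199, 0.149], [0.444, -0.186, 0.149]]
red [[0.619, -0.261, 0.122], [0.448, -0.254, 0.122]]
purple [[0.629, -0.336, 0.139], [0.435, -0.331, 0.139]]
wrist cam in tool [ 0.0678  0.0018 -0.1591] [[0.001, -0.967, -0.256], [1.0, 0.0, 0.001], [-0.001, -0.256, 0.967]] 62.515292144492406 320.5067392748483 240.62766577947028
0 (array([-0.787 ,  0.4812, -0.308 ]), np.float64(-1.8319))
180 (array([-0.787 ,  0.4812, -0.308 ]), np.float64(0.2625))
90 (array([-0.787 ,  0.4812, -0.308 ]), np.float64(1.3097))
-90 (array([-0.787 ,  0.4812, -0.308 ]), np.float64(-0.7847))
```

>>> play_rows(rows=[[[0,-0.05,0.03,-0.08,0.05],[0,-0.1,0.06,-0.16,0.11],[0,-0.15,0.09,-0.24,0.17],[0,-0.2,0.12,-0.308,0.22],[0,-0.27,0.16,-0.308,0.2625],[0,-0.33,0.2,-0.308,0.2625],[0,-0.4,0.24,-0.308,0.2625],[0,-0.46,0.28,-0.308,0.2625]]])

```text
time_s: 0.77
tcp_pos: [0.4153, -0.4088, 0.381]
eef_rot: [-180.0, 0.0, 180.0]
contact_force: [1.0, -0.1, -0.8]
gripper_width: 0.0875
gripper_force: 0.0
```

Run:
```python
from h import *
s=r.get_state();print(s["tcp_pos"],s["eef_rot"],s["joints"],s["time_s"]);print(delta([.50,-.22,.38],180))
```

```text
[ 0.41532968 -0.4087648   0.38095273] [-1.79991360e+02  4.60429015e-02  1.79970805e+02] [-2.53355128e+01  8.38448395e+00  4.06260449e+00 -1.19051236e-02
 -8.56328030e+01 -6.46927836e+01] 0.7667
(array([-0.1691,  0.3776,  0.002 ]), np.float64(-0.0003))
```

>>> play_rows(rows=[[[0,-0.04,0.05,0,0],[0,-0.08,0.12,0,0],[0,-0.12,0.18,0,0],[0,-0.17,0.24,0,0],[0,-0.17,0.278,0,0],[0,-0.17,0.278,0,0],[0,-0.17,0.278,0,0],[0,-0.17,0.278,0,0]]])

```text
time_s: 1.43
tcp_pos: [0.4994, -0.2715, 0.3804]
eef_rot: [-180.0, -0.0, -180.0]
contact_force: [-0.3, -0.1, 0.4]
gripper_width: 0.0876
gripper_force: 0.0
```

Run:
```python
from h import *
snap("wrist","w1")
```

>>> play_rows(rows=[[[0,0,0.06,0,0],[0,0,0.12,0,0],[0,0,0.18,0,0],[0,0,0.2,0,0],[0,0,0.2,0,0],[0,0,0.2,0,0],[0,0,0.2,0,0],[0,0,0.2,0,0]]])

```text
time_s: 2.15
tcp_pos: [0.4994, -0.1725, 0.3804]
eef_rot: [-180.0, -0.0, 179.9]
contact_force: [0.7, 0.5, 0.0]
gripper_width: 0.0876
gripper_force: 0.0
```

Run:
```python
from h import *
snap("wrist","w2")
```

```text
(no output)
```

View pics/w1.png

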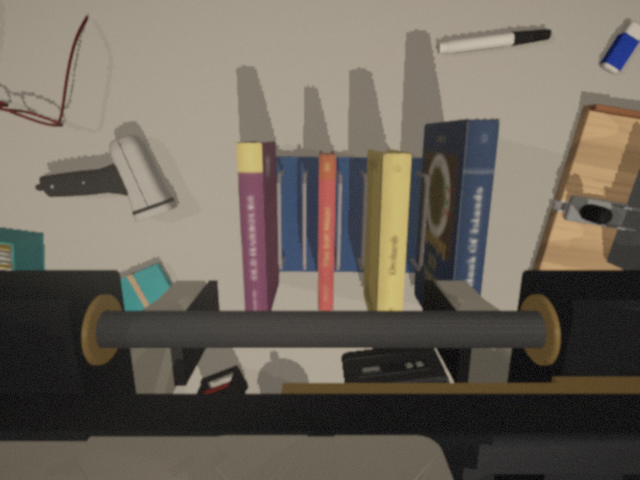

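View pics/w2.png

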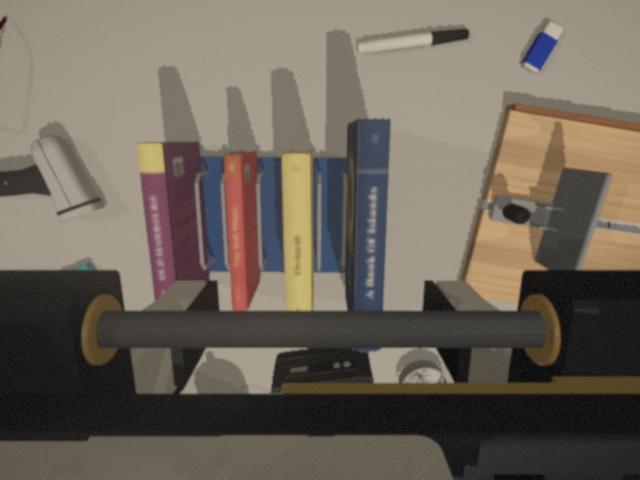

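>>> play_rows(rows=[[[0,0,0.08,0,0],[0,0,0.16,0,0],[0,0,0.24,0,0],[0,0,0.32,0,0],[0,0,0.4,0,0],[0,0,0.48,0,0],[0,0,0.5,0,0],[0,0,0.5,0,0]]])

```text
time_s: 2.87
tcp_pos: [0.4997, 0.0807, 0.38]
eef_rot: [-180.0, -0.0, -179.8]
contact_force: [-0.5, -0.7, -0.1]
gripper_width: 0.0871
gripper_force: 0.0
```

Run:
```python
from h import *
snap("wrist","w3")
```

>>> play_rows(rows=[[[0,0,0.08,0,0],[0,0,0.16,0,0],[0,0,0.24,0,0],[0,0,0.3,0,0],[0,0,0.3,0,0],[0,0,0.3,0,0],[0,0,0.3,0,0],[0,0,0.3,0,0]]])

```text
time_s: 3.58
tcp_pos: [0.4999, 0.2271, 0.3807]
eef_rot: [-180.0, 0.0, 179.9]
contact_force: [-0.4, -0.4, -0.6]
gripper_width: 0.0877
gripper_force: 0.0
```

Run:
```python
from h import *
snap("wrist","w4"); print(r.get_state()["tcp_pos"],r.get_state()["joints"])
```

```text
[0.49981583 0.22711453 0.38085198] [ 4.48925868e+01  4.98573072e+00  1.27345016e-01  9.88173889e-03
 -8.51177849e+01 -1.34994663e+02]
```

View pics/w3.png

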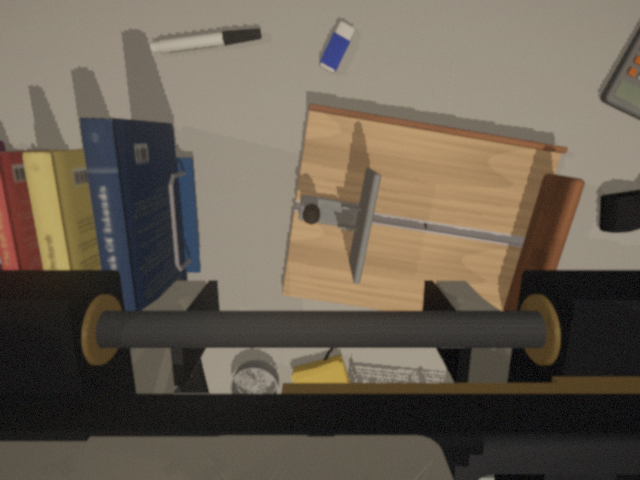

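View pics/w4.png

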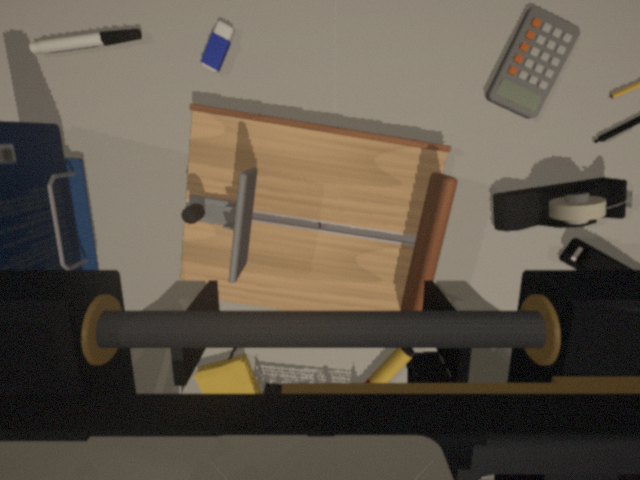

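w1 and w2 show the four spines with their near ends at rows 120–155. w3 and w4 show the cradle: lip along the top, fixed end on the right (435,240 in w4), stop at (243,225), knob at (193,212). I'll zoom in to pick corners.

Run:
```python
from h import *
def crop(tag,x,y,w,h,k):
    im=load(tag)[1][y:y+h,x:x+w]; im=cv2.resize(im,None,fx=k,fy=k,interpolation=cv2.INTER_CUBIC)
    im=cv2.convertScaleAbs(im,alpha=1.6,beta=15)
    for i in range(0,w,20): cv2.line(im,(i*k,0),(i*k,8),(0,255,0),1); cv2.putText(im,str(x+i),(i*k,18),0,.35,(0,255,0),1)
    for i in range(0,h,20): cv2.line(im,(0,i*k),(8,i*k),(0,255,0),1); cv2.putText(im,str(y+i),(9,i*k+4),0,.35,(0,255,0),1)
    cv2.imwrite(f"pics/{tag}c.png",im)
crop("w1",235,112,266,196,3); crop("w2",132,112,266,196,3); crop("w4",180,95,282,210,2.8 and 2)
```

```text
(no output)
```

View pics/w1c.png

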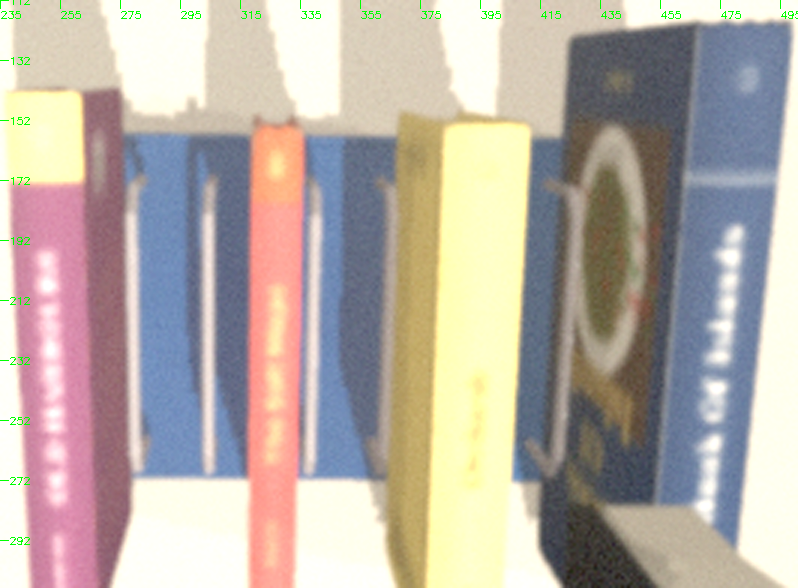

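View pics/w2c.png

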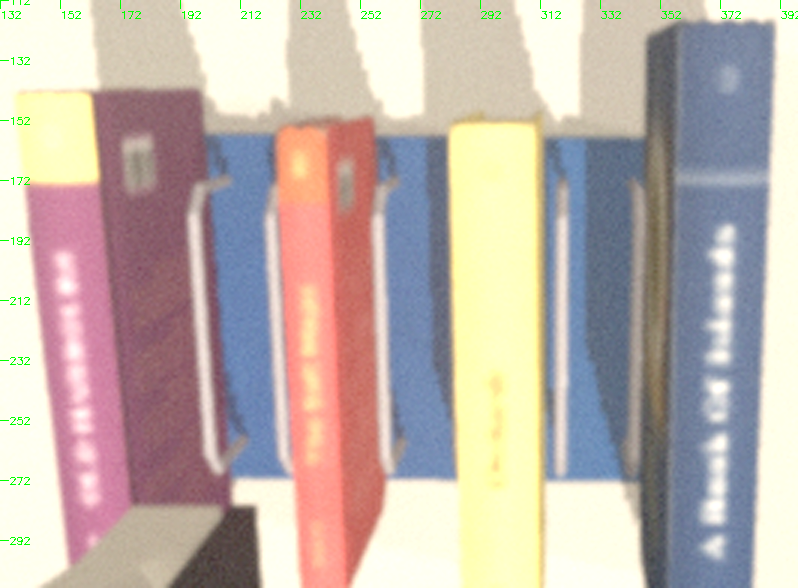

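View pics/w4c.png

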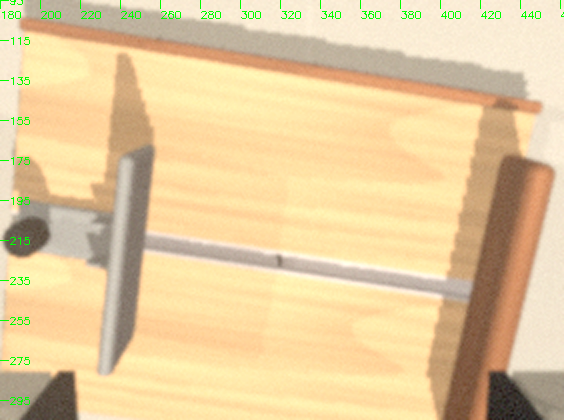

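The crops give clean near-end corners: purple (237–262,143), red (319–336,154), yellow (383–411,153), blue (467–498,120) in w1, and the matching ones in w2. The cradle crop shows the lip ends at (192,104) and (450,147), the slot from (252,216) to (415,241), and the knob top at (193,212).

Run:
```python
from h import *
c1,c2,c3,c4=[load(t)[0] for t in("w1","w2","w3","w4")]
def tri(ca,a,cb,b):
    o1,d1=ray(ca,a);o2,d2=ray(cb,b); d1=d1[0];d2=d2[0]
    t=np.linalg.lstsq(np.c_[d1,-d2],o2-o1,rcond=None)[0]
    p,q=o1+t[0]*d1,o2+t[1]*d2; return (p+q)/2,np.linalg.norm(p-q)
B={"purple":(.139,[237.3,262.3,142.7],[245,267.7,308],[137.7,163,142.7],None),
"red":(.122,[318.7,335.7,154],[318.3,333.7,308],[224.3,241.7,154.3],[232.3,247.7,308]),
"yellow":(.149,[383,411.3,152.7],[377,404.3,308],[281.7,312,152.7],[285.3,313,308]),
"blue":(.169,[467.3,498.3,120],None,[357.7,390,120],[354.7,383.3,308])}
m=lambda a:[(a[0]+a[1])/2,a[2]]
for n,(z,a,al,b,bl) in B.items():
    p,e=tri(c1,m(a),c2,m(b)); print(n,"tri",p.round(4),round(e,4))
    for c,u,l in((c1,a,al),(c2,b,bl)):
        U=onz(c,[m(u),[u[0],u[2]],[u[1],u[2]]],z-.002); s=""
        if l is not None:
            L=onz(c,[m(l)],z-.002)[0]; s=("far",L.round(4),"yaw",round(np.degrees(np.arctan2(L[1]-U[0,1],L[0]-U[0,0])),2))
        print("   ",U[0].round(4),"w",round(U[2,1]-U[1,1],4),*s)
t=r.camera_info("top")
for nm,c,rt,lf in(("w4",c4,(192,103.5),(450,147)),("w3",c3,(310,103),(567,148)),("top",t,(300,308),(147,290))):
    P=onz(c,[rt,lf],.028)[:,:2]; d=P[1]-P[0]; yaw=np.degrees(np.arctan2(d[1],d[0]))-90
    w=np.radians(yaw); X=np.array([np.cos(w),np.sin(w)]); print(nm,P.round(4).tolist(),"len",np.linalg.norm(d).round(4),"yaw",round(yaw,2),"centre",(P.mean(0)+.130*X).round(4))
print("lip tri",[ (lambda v:(v[0].round(4).tolist(),round(v[1],4)))(tri(c3,a,c4,b)) for a,b in(((310,103),(192,103.5)),((567,148),(450,147)))])
S=onz(c4,[(251.5,216),(415,241)],.018); d=S[1]-S[0]; print("slot",S.round(4).tolist(),np.degrees(np.arctan2(d[1],d[0]))-90)
print("knob",onz(c4,[(193,212.5)],.076).round(4),tri(c3,(311,213),c4,(193,212.5)),"fixed end near inner top",onz(c4,[(443.5,175)],.084).round(4))
```

```text
purple tri [ 0.4373 -0.3397  0.1336] 0.0002
    [ 0.4373 -0.3391  0.137 ] w 0.0247 far [ 0.6143 -0.3398  0.137 ] yaw -0.22
    [ 0.4371 -0.3383  0.137 ] w 0.025
red tri [ 0.4493 -0.2622  0.1143] 0.0002
    [ 0.4489 -0.2622  0.12  ] w 0.0176 far [ 0.622  -0.2627  0.12  ] yaw -0.15
    [ 0.4492 -0.2609  0.12  ] w 0.018 far [ 0.6219 -0.2628  0.12  ] yaw -0.62
yellow tri [ 0.4468 -0.1935  0.1399] 0.0001
    [ 0.4465 -0.1949  0.147 ] w 0.0275 far [ 0.6097 -0.1936  0.147 ] yaw 0.44
    [ 0.4465 -0.1931  0.147 ] w 0.0294 far [ 0.6097 -0.1933  0.147 ] yaw -0.06
blue tri [ 0.4168 -0.1216  0.164 ] 0.0002
    [ 0.4168 -0.1228  0.167 ] w 0.028
    [ 0.417 -0.122  0.167] w 0.0291 far [ 0.6006 -0.1208  0.167 ] yaw 0.38
w4 [[0.3929, 0.072], [0.4452, 0.3928]] len 0.325 yaw -9.26 centre [0.5473 0.2115]
w3 [[0.392, 0.0699], [0.4447, 0.3935]] len 0.3278 yaw -9.24 centre [0.5467 0.2108]
top [[0.3972, 0.0582], [0.4389, 0.3888]] len 0.3331 yaw -7.2 centre [0.547  0.2072]
lip tri [([0.3919, 0.0697, 0.0205], np.float64(0.0008)), ([0.4449, 0.3919, 0.0305], np.float64(0.0005))]
slot [[0.5353, 0.1367, 0.018], [0.5704, 0.3585, 0.018]] -8.981488554809317
knob [[0.5195 0.0776 0.076 ]] (array([0.52315337, 0.07138307, 0.05715278]), np.float64(0.00023824176539047809)) fixed end near inner top [[0.4748 0.37   0.084 ]]
```

>>> play_rows(rows=[[[0.545,-0.01,-0.06,0,0],[0.545,-0.02,-0.13,0,0],[0.545,-0.03,-0.2,0,0],[0.545,-0.04,-0.27,0,0],[0.545,-0.05,-0.34,0,0],[0.545,-0.06,-0.41,0,0],[0.545,-0.07,-0.48,0,0],[0.545,-0.076,-0.55,0,0]]])

```text
time_s: 4.3
tcp_pos: [0.5371, -0.0493, 0.3811]
eef_rot: [180.0, 0.1, 179.9]
contact_force: [1.2, 0.2, 0.6]
gripper_width: 0.0418
gripper_force: 0.0
```

>>> play_rows(rows=[[[0.545,0,-0.07,0.04,0],[0.545,0,-0.14,0.08,0],[0.545,0,-0.21,0.12,0],[0.545,0,-0.28,0.16,0],[0.545,0,-0.35,0.2,0],[0.545,0,-0.4,0.24,0],[0.545,0,-0.428,0.28,0],[0.545,0,-0.428,0.3,0]]])

```text
time_s: 4.97
tcp_pos: [0.5353, -0.2637, 0.2279]
eef_rot: [180.0, -0.2, 179.7]
contact_force: [-0.1, 0.9, -0.4]
gripper_width: 0.0399
gripper_force: 0.0
```

Run:
```python
from h import *
c4=load("w4")[0]
print("stop face top",onz(c4,[(246.5,172.5),(236,281)],.106).round(4).tolist())
snap("wrist","w5"); s=r.get_state(); print(s["tcp_pos"],s["eef_rot"],s["gripper_width"])
print(delta([.538,-.262,.092],180))
```

```text
stop face top [[0.4697, 0.1491, 0.106], [0.595, 0.1307, 0.106]]
[ 0.53489716 -0.26208656  0.22671151] [179.91010988  -0.27197083 179.74906635] 0.03946064963484631
(array([-7.500e-03, -2.000e-04,  2.694e-01]), np.float64(-0.0029))
```

View pics/w5.png

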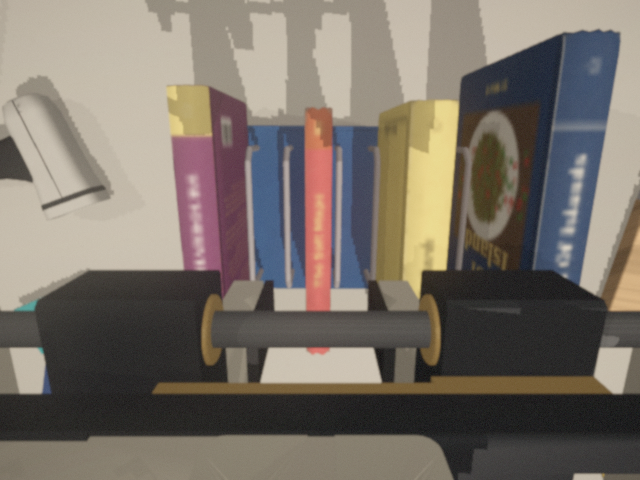

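w5 shows the red spine (305–332) centred between the fingers (about 272 to 370), with its neighbours clear. Descending, gripping and lifting.

>>> play_rows(rows=[[[0.545,-0.0075,0,0.04,-0.003],[0.545,-0.0075,0,0.08,-0.003],[0.545,-0.0075,0,0.12,-0.003],[0.545,-0.0075,0,0.16,-0.003],[0.545,-0.0075,0,0.2,-0.003],[0.545,-0.0075,0,0.24,-0.003],[0.545,-0.0075,0,0.269,-0.003],[0.545,-0.0075,0,0.269,-0.003]]])

```text
time_s: 5.68
tcp_pos: [0.5397, -0.2596, 0.0941]
eef_rot: [179.9, -0.2, -179.8]
contact_force: [0.1, 1.0, 1.2]
gripper_width: 0.0401
gripper_force: 0.0
```

>>> play_rows(rows=[[[0.9,0,0,0,0],[0.9,0,0,0,0],[0.9,0,0,0,0],[0.9,0,0,0,0],[0.9,0,0,0,0],[0.9,0,0,0,0],[0.9,0,0,0,0],[0.9,0,0,0,0]]], squeeze=30)

```text
time_s: 6.35
tcp_pos: [0.5421, -0.2609, 0.0975]
eef_rot: [-179.9, 0.1, -179.7]
contact_force: [-0.6, -2.0, 7.1]
gripper_width: 0.0179
gripper_force: 29.8
```

>>> play_rows(rows=[[[0.9,0,0,-0.01,0],[0.9,0,0,-0.03,0],[0.9,0,0,-0.05,0],[0.9,0,0,-0.08,0],[0.9,0,0,-0.11,0],[0.9,0,0,-0.14,0],[0.9,0,0,-0.16,0],[0.9,0,0,-0.16,0]]])

```text
time_s: 7.02
tcp_pos: [0.5426, -0.2607, 0.1792]
eef_rot: [-179.9, 0.3, -179.7]
contact_force: [-0.4, -0.2, -1.3]
gripper_width: 0.0183
gripper_force: 29.8
```

Run:
```python
from h import *
s=r.get_state(); print({k:np.round(s[k],3).tolist() for k in("tcp_pos","eef_rot","gripper_width","gripper_force","contact_force","moment")})
print(delta([.5396,.3479,.292],170.9))
```

```text
{'tcp_pos': [0.543, -0.261, 0.179], 'eef_rot': [-179.937, 0.251, -179.716], 'gripper_width': 0.018, 'gripper_force': 29.782, 'contact_force': [-0.426, -0.184, -1.337], 'moment': [-0.066, -0.112, -0.021]}
(array([-1.0000e-03,  1.2169e+00, -2.2700e-01]), np.float64(0.1092))
```

>>> play_rows(rows=[[[0.9,0,0,-0.03,0],[0.9,0,0,-0.06,0],[0.9,0,0,-0.09,0],[0.9,0,0,-0.12,0],[0.9,0,0,-0.15,0],[0.9,0,0,-0.18,0],[0.9,0,0,-0.21,0],[0.9,0,0,-0.227,0]]])

```text
time_s: 7.68
tcp_pos: [0.5414, -0.2604, 0.2907]
eef_rot: [-180.0, 0.1, -179.7]
contact_force: [0.6, 0.1, -1.4]
gripper_width: 0.0181
gripper_force: 29.8
```

>>> play_rows(rows=[[[0.9,0,0.02,0,0],[0.9,0,0.06,0,0],[0.9,0,0.11,0,0],[0.9,0,0.16,0,0],[0.9,0,0.21,0,0],[0.9,0,0.26,0,0],[0.9,0,0.31,0,0],[0.9,0,0.36,0,0]]])

```text
time_s: 8.35
tcp_pos: [0.5395, -0.0786, 0.2882]
eef_rot: [180.0, -0.1, -179.7]
contact_force: [0.8, -0.5, -1.3]
gripper_width: 0.0177
gripper_force: 29.8
```

>>> play_rows(rows=[[[0.9,0,0.05,0,0],[0.9,0,0.1,0,0.02],[0.9,0,0.15,0,0.03],[0.9,0,0.2,0,0.05],[0.9,0,0.25,0,0.06],[0.9,0,0.3,0,0.07],[0.9,0,0.35,0,0.09],[0.9,0,0.4,0,0.1]]])

```text
time_s: 9.02
tcp_pos: [0.5385, 0.1212, 0.2883]
eef_rot: [-180.0, -0.1, 171.6]
contact_force: [0.4, -0.8, -1.4]
gripper_width: 0.0181
gripper_force: 29.8
```

Run:
```python
from h import *
s=r.get_state(); print({k:np.round(s[k],3).tolist() for k in("joints","tcp_pos","eef_rot","gripper_width","gripper_force","contact_force","moment")})
print(delta([.5396,.3479,.2],170.9))
```

```text
{'joints': [32.992, 6.977, -9.243, -0.042, -73.863, -131.399], 'tcp_pos': [0.538, 0.121, 0.288], 'eef_rot': [-179.976, -0.089, 171.581], 'gripper_width': 0.018, 'gripper_force': 29.811, 'contact_force': [0.432, -0.786, -1.423], 'moment': [-0.052, -0.144, -0.03]}
(array([0.0638, 0.4489, 0.1764]), np.float64(0.0079))
```

>>> play_rows(rows=[[[0.9,0.01,0.06,0,0.008],[0.9,0.02,0.12,0,0.008],[0.9,0.03,0.19,0,0.008],[0.9,0.04,0.26,0,0.008],[0.9,0.045,0.32,0,0.008],[0.9,0.055,0.38,0,0.008],[0.9,0.06,0.43,0,0.008],[0.9,0.064,0.449,0,0.008]]])

```text
time_s: 9.68
tcp_pos: [0.5393, 0.3497, 0.2872]
eef_rot: [-179.9, -0.1, 171.1]
contact_force: [0.6, 0.1, -2.0]
gripper_width: 0.0178
gripper_force: 29.9
```

>>> play_rows(rows=[[[0.9,0,0,0.03,0],[0.9,0,0,0.07,0],[0.9,0,0,0.11,0],[0.9,0,0,0.15,0],[0.9,0,0,0.19,0],[0.9,0,0,0.22,0],[0.9,0,0,0.24,0],[0.9,0,0,0.24,0]]])

```text
time_s: 10.35
tcp_pos: [0.5387, 0.3452, 0.1663]
eef_rot: [-179.8, -0.2, 171.0]
contact_force: [-0.1, -0.3, -3.1]
gripper_width: 0.0179
gripper_force: 29.9
```

Run:
```python
from h import *
s=r.get_state(); print({k:np.round(s[k],4).tolist() for k in("joints","tcp_pos","eef_rot","contact_force")})
print(delta([.5396,.3479,.1055],170.9))
snap("wrist","w6"); snap("top","t6"); a=cv2.imread("pics/w6.png")[:330]; b=cv2.imread("pics/t6.png")[140:340,100:420]
b=cv2.resize(b,None,fx=1.35,fy=1.35); print(b.shape)
o=np.zeros((600,640,3),np.uint8); o[:330]=a; o[330:600,:432]=b[:270,:432]; cv2.imwrite("pics/v6.png",o)
```

```text
{'joints': [50.0633, 19.8767, -8.466, -0.0579, -61.9493, -149.0796], 'tcp_pos': [0.5387, 0.3452, 0.1663], 'eef_rot': [-179.7756, -0.1938, 170.956], 'contact_force': [-0.0556, -0.3152, -3.0762]}
(array([-0.0013,  0.006 ,  0.1215]), np.float64(0.0007))
(270, 432, 3)
```

View pics/v6.png

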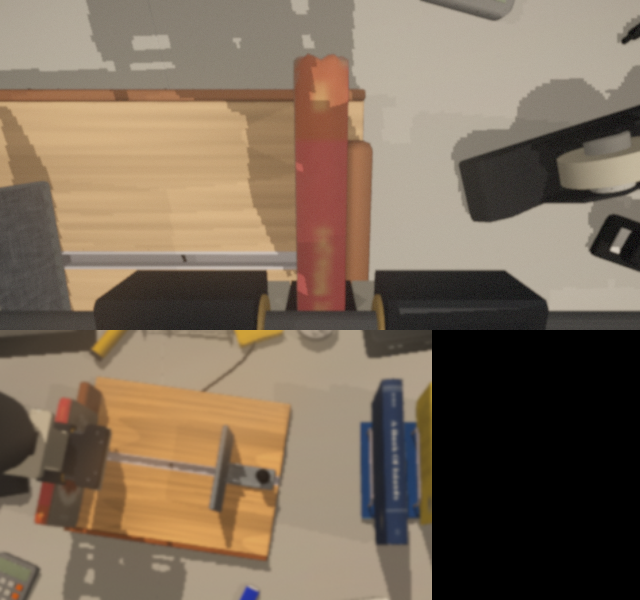

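v6 shows the red book aligned with the lip and fixed end. Its spine spans cols 296–348, near end at row about 60, and the fixed end's top spans 348–372. I'll check the numbers before lowering.

```bash
cat >> h.py <<'E'
C=np.array([.547,.211]); YAW=-9.1
def cr(p):
    """world -> cradle, mm"""
    w=np.radians(YAW); p=np.atleast_2d(p)[:,:2]-C
    return np.round(1e3*p@np.array([[np.cos(w),-np.sin(w)],[np.sin(w),np.cos(w)]]),1).tolist()
E
python3 - <<'E'
from h import *
c=load("w6")[0]
print("spine near corners L,R",cr(onz(c,[(348,66),(295,66)],.186)),"further",cr(onz(c,[(347,300),(296,300)],.186)))
print("lip outer-left top corner",cr(onz(c,[(365,90)],.028)),"lip line",cr(onz(c,[(10,90),(200,90)],.028)),"inner lip",cr(onz(c,[(10,101),(200,101)],.018)))
print("fixed end outer near top",cr(onz(c,[(371,145),(370,270)],.084)),"slot",cr(onz(c,[(80,259),(280,259)],.018)))
E
```

```text
spine near corners L,R [[-120.3, 142.3], [-120.2, 124.9]] further [[-37.9, 143.5], [-37.8, 124.1]]
lip outer-left top corner [[-130.1, 164.3]] lip line [[-129.8, -87.5], [-130.0, 47.4]] inner lip [[-123.3, -96.4], [-123.4, 43.9]]
fixed end outer near top [[-93.3, 163.0], [-15.1, 165.0]] slot [[-1.4, -63.2], [-1.8, 99.9]]
```

>>> play_rows(rows=[[[0.9,-0.006,0,0.015,0],[0.9,-0.006,0,0.03,0],[0.9,-0.006,0,0.045,0],[0.9,-0.006,0,0.06,0],[0.9,-0.006,0,0.075,0],[0.9,-0.006,0,0.09,0],[0.9,-0.006,0,0.1,0],[0.9,-0.006,0,0.1,0]]])

```text
time_s: 11.12
tcp_pos: [0.5427, 0.3454, 0.1178]
eef_rot: [-179.9, -0.1, 171.0]
contact_force: [0.8, 0.1, -2.8]
gripper_width: 0.0178
gripper_force: 29.9
```

>>> play_rows(rows=[[[0.9,0,0,0.002,0],[0.9,0,0,0.004,0],[0.9,0,0,0.006,0],[0.9,0,0,0.008,0],[0.9,0,0,0.01,0],[0.9,0,0,0.012,0],[0.9,0,0,0.012,0],[0.9,0,0,0.012,0]]])

```text
time_s: 11.78
tcp_pos: [0.5433, 0.346, 0.1135]
eef_rot: [-180.0, -0.0, 171.0]
contact_force: [0.0, 0.4, -2.3]
gripper_width: 0.0178
gripper_force: 29.9
```

>>> play_rows(rows=[[[0.9,0,0,0.002,0],[0.9,0,0,0.004,0],[0.9,0,0,0.006,0],[0.9,0,0,0.008,0],[0.9,0,0,0.008,0],[0.9,0,0,0.008,0],[0.9,0,0,0.008,0],[0.9,0,0,0.008,0]]])

```text
time_s: 12.45
tcp_pos: [0.5434, 0.346, 0.1096]
eef_rot: [180.0, 0.0, 171.0]
contact_force: [0.6, 0.3, -1.8]
gripper_width: 0.0175
gripper_force: 29.9
```

>>> play_rows(rows=[[[0.9,0,0,0.002,0],[0.9,0,0,0.004,0],[0.9,0,0,0.006,0],[0.9,0,0,0.006,0],[0.9,0,0,0.006,0],[0.9,0,0,0.006,0],[0.9,0,0,0.006,0],[0.9,0,0,0.006,0]]])

```text
time_s: 13.12
tcp_pos: [0.5434, 0.346, 0.1066]
eef_rot: [180.0, 0.0, 171.0]
contact_force: [-0.1, -1.0, -2.5]
gripper_width: 0.018
gripper_force: 29.9
```

>>> play_rows(rows=[[[0.9,0,0,0.002,0],[0.9,0,0,0.004,0],[0.9,0,0,0.004,0],[0.9,0,0,0.004,0],[0.9,0,0,0.004,0],[0.9,0,0,0.004,0],[0.9,0,0,0.004,0],[0.9,0,0,0.004,0]]])

```text
time_s: 13.78
tcp_pos: [0.5434, 0.3461, 0.1056]
eef_rot: [180.0, 0.0, 171.0]
contact_force: [-3.7, -1.1, 6.0]
gripper_width: 0.0177
gripper_force: 30.0
```

>>> play_rows(rows=[[[0.75,0,0,0,0],[0.7,0,0,0,0],[0.65,0,0,0,0],[0.6,0,0,0,0],[0.6,0,0,0,0],[0.6,0,0,0,0],[0.6,0,0,0,0],[0.6,0,0,0,0]]])

```text
time_s: 14.45
tcp_pos: [0.5434, 0.3459, 0.1045]
eef_rot: [-180.0, -0.0, 171.0]
contact_force: [-0.2, -0.2, -0.3]
gripper_width: 0.0346
gripper_force: 0.0
```

>>> play_rows(rows=[[[0.6,0,0,-0.03,0],[0.6,0,0,-0.07,0],[0.6,0,0,-0.12,0],[0.6,0,0,-0.18,0],[0.6,0,0,-0.24,0],[0.6,0,0,-0.3,0],[0.6,0,0,-0.34,0],[0.6,0,0,-0.34,0]]])

```text
time_s: 15.12
tcp_pos: [0.5451, 0.347, 0.2803]
eef_rot: [179.7, 0.3, 171.0]
contact_force: [0.1, 1.3, 1.7]
gripper_width: 0.0349
gripper_force: 0.0
```

Run:
```python
from h import *
c,im=snap("wrist","w7")
hsv=cv2.cvtColor(im,cv2.COLOR_BGR2HSV); m=cv2.inRange(hsv,(170,100,60),(180,255,255))|cv2.inRange(hsv,(0,130,60),(8,255,255)); m[290:]=0
n,l,st,_=cv2.connectedComponentsWithStats(m); i=1+np.argmax(st[1:,4]); print(st[i])
q=cv2.boxPoints(cv2.minAreaRect(np.argwhere(l==i)[:,::-1].astype(np.float32))); print(q.round(0).tolist(),cr(onz(c,q,.128)))
s=r.get_state(); print(s["tcp_pos"],s["gripper_width"]); print(delta([.5345,-.3388,.28],180))
```

```text
[ 306  129   23  161 2645]
[[306.0, 129.0], [328.0, 129.0], [328.0, 289.0], [306.0, 289.0]] [[-96.4, 126.1], [-96.4, 142.7], [33.4, 143.7], [33.4, 125.1]]
[0.544249   0.34668251 0.27751478] 0.03522008004582615
(array([-0.1955, -1.3571, -0.01  ]), np.float64(-0.1049))
```

>>> play_rows(rows=[[[0.455,-0.01,-0.05,0,-0.02],[0.455,-0.02,-0.12,0,-0.05],[0.455,-0.03,-0.19,0,-0.08],[0.455,-0.04,-0.26,0,-0.105],[0.455,-0.05,-0.33,0,-0.105],[0.455,-0.06,-0.4,0,-0.105],[0.455,-0.07,-0.47,0,-0.105],[0.455,-0.08,-0.54,0,-0.105]]])

```text
time_s: 15.83
tcp_pos: [0.5396, 0.0713, 0.2735]
eef_rot: [-180.0, -0.1, -180.0]
contact_force: [0.8, -1.2, 0.2]
gripper_width: 0.0476
gripper_force: 0.0
```

>>> play_rows(rows=[[[0.455,0,-0.07,0,0],[0.455,0,-0.14,0,0],[0.455,0,-0.21,0,0],[0.455,0,-0.28,0,0],[0.455,0,-0.35,0,0],[0.455,0,-0.42,0,0],[0.455,0,-0.49,0,0],[0.455,0,-0.56,0,0]]])

```text
time_s: 16.5
tcp_pos: [0.5397, -0.2086, 0.2734]
eef_rot: [180.0, -0.1, -180.0]
contact_force: [0.9, 0.2, -0.2]
gripper_width: 0.0479
gripper_force: 0.0
```

Run:
```python
from h import *
s=r.get_state(); print(s["tcp_pos"],s["eef_rot"],s["gripper_width"]); print(delta([.5345,-.3388,.21],180))
```

```text
[ 0.53974004 -0.20856941  0.27344874] [ 1.79977649e+02 -7.85875332e-02 -1.79996193e+02] 0.04786848584452761
(array([ 0.0103, -0.2605,  0.1268]), np.float64(0.0))
```

>>> play_rows(rows=[[[0.455,0.002,-0.06,0,0],[0.455,0.004,-0.12,0,0],[0.455,0.008,-0.18,0.03,0],[0.455,0.01,-0.23,0.06,0],[0.455,0.01,-0.26,0.09,0],[0.455,0.01,-0.26,0.12,0],[0.455,0.01,-0.26,0.127,0],[0.455,0.01,-0.26,0.127,0]]])

```text
time_s: 17.17
tcp_pos: [0.5343, -0.3367, 0.2087]
eef_rot: [179.9, -0.2, 180.0]
contact_force: [0.1, 0.3, -0.1]
gripper_width: 0.0481
gripper_force: 0.0
```

Run:
```python
from h import *
c,im=snap("wrist","w8"); hsv=cv2.cvtColor(im,cv2.COLOR_BGR2HSV)
s=r.get_state(); print(s["tcp_pos"],s["eef_rot"],s["gripper_width"]); print(delta([.5345,-.3388,.105],180))
m=cv2.inRange(hsv,(20,90,110),(35,255,255)); m[:,:250]=0; m[:,420:]=0; m[270:]=0
n,l,st,_=cv2.connectedComponentsWithStats(m); i=1+np.argmax(st[1:,4]); x,y,w,h,a=st[i]; print(st[i]); print(onz(c,[(x,y),(x+w,y),(x,y+h),(x+w,y+h)],.137).round(4).tolist())
print("pixel row 260 where TCP plane: expect spine centre at",proj(c,[[.437,-.3388,.137],[.55,-.3388,.137]]).round(0).tolist())
```

```text
[ 0.53514911 -0.33671958  0.21029061] [ 1.79975618e+02 -1.02580760e-01 -1.79990845e+02] 0.04785425445294013
(array([ 0.0009, -0.0043,  0.2106]), np.float64(0.0001))
[ 287   82   45   54 2283]
[[0.437, -0.3527, 0.137], [0.437, -0.3281, 0.137], [0.4656, -0.3533, 0.137], [0.4656, -0.3279, 0.137]]
pixel row 260 where TCP plane: expect spine centre at [[312.0, 82.0], [313.0, 277.0]]
```

>>> play_rows(rows=[[[0.455,0,-0.007,0.025,0],[0.455,0,-0.007,0.05,0],[0.455,0,-0.007,0.08,0],[0.455,0,-0.007,0.11,0],[0.455,0,-0.007,0.145,0],[0.455,0,-0.007,0.18,0],[0.455,0,-0.007,0.21,0],[0.455,0,-0.007,0.21,0]]])

```text
time_s: 17.88
tcp_pos: [0.5344, -0.3393, 0.1035]
eef_rot: [179.9, -0.2, -180.0]
contact_force: [-1.0, 1.0, -1.2]
gripper_width: 0.0474
gripper_force: 0.0
```

>>> play_rows(rows=[[[0.9,0,0,0,0],[0.9,0,0,0,0],[0.9,0,0,0,0],[0.9,0,0,0,0],[0.9,0,0,0,0],[0.9,0,0,0,0],[0.9,0,0,0,0],[0.9,0,0,0,0]]], squeeze=40)

```text
time_s: 18.55
tcp_pos: [0.5364, -0.3408, 0.1074]
eef_rot: [-179.9, 0.1, -180.0]
contact_force: [0.2, 1.2, 7.0]
gripper_width: 0.0261
gripper_force: 39.9
```

Run:
```python
from h import *
s=r.get_state(); print({k:np.round(s[k],4).tolist() for k in("tcp_pos","eef_rot","contact_force","gripper_width")})
```

```text
{'tcp_pos': [0.5364, -0.3408, 0.1074], 'eef_rot': [-179.9499, 0.1179, -179.9799], 'contact_force': [0.1775, 1.2408, 6.9779], 'gripper_width': 0.0261}
```

>>> play_rows(rows=[[[0.9,0,0,-0.01,0],[0.9,0,0,-0.03,0],[0.9,0,0,-0.06,0],[0.9,0,0,-0.1,0],[0.9,0,0,-0.14,0],[0.9,0,0,-0.18,0],[0.9,0,0,-0.22,0],[0.9,0,0,-0.26,0]]])

```text
time_s: 19.22
tcp_pos: [0.5348, -0.3402, 0.237]
eef_rot: [180.0, -0.1, 180.0]
contact_force: [0.5, -0.0, -4.8]
gripper_width: 0.0263
gripper_force: 39.9
```

>>> play_rows(rows=[[[0.9,0,0,-0.03,0],[0.9,0,0,-0.06,0],[0.9,0,0,-0.09,0],[0.9,0,0,-0.11,0],[0.9,0,0,-0.13,0],[0.9,0,0,-0.13,0],[0.9,0,0,-0.13,0],[0.9,0,0,-0.13,0]]])

```text
time_s: 19.88
tcp_pos: [0.5351, -0.3402, 0.2999]
eef_rot: [179.9, -0.1, 180.0]
contact_force: [-0.5, 0.0, -4.3]
gripper_width: 0.0258
gripper_force: 39.9
```

Run:
```python
from h import *
s=r.get_state(); print({k:np.round(s[k],4).tolist() for k in("tcp_pos","eef_rot","contact_force","moment")})
print(delta([.5397,.2952,.3],170.9))
```

```text
{'tcp_pos': [0.5351, -0.3402, 0.2999], 'eef_rot': [179.9425, -0.0851, 179.9946], 'contact_force': [-0.5124, 0.0168, -4.2789], 'moment': [0.0166, 0.055, -0.0151]}
(array([-9.1000e-03,  1.2707e+00,  1.0000e-03]), np.float64(0.1058))
```

>>> play_rows(rows=[[[0.9,0,0.02,0,0],[0.9,0,0.06,0,0],[0.9,0,0.11,0,0],[0.9,0,0.16,0,0],[0.9,0,0.21,0,0],[0.9,0,0.26,0,0],[0.9,0,0.31,0,0],[0.9,0,0.36,0,0]]])

```text
time_s: 20.55
tcp_pos: [0.5349, -0.1589, 0.3002]
eef_rot: [180.0, -0.1, -180.0]
contact_force: [0.0, -0.2, -3.8]
gripper_width: 0.0256
gripper_force: 39.8
```

>>> play_rows(rows=[[[0.9,0,0.05,0,0],[0.9,0,0.1,0,0.02],[0.9,0,0.15,0,0.03],[0.9,0,0.2,0,0.05],[0.9,0,0.25,0,0.06],[0.9,0,0.3,0,0.07],[0.9,0,0.36,0,0.09],[0.9,0,0.42,0,0.106]]])

```text
time_s: 21.22
tcp_pos: [0.5346, 0.0509, 0.3003]
eef_rot: [-180.0, -0.1, 170.8]
contact_force: [0.4, -0.3, -4.6]
gripper_width: 0.0259
gripper_force: 39.8
```

>>> play_rows(rows=[[[0.9,0.01,0.06,0,0],[0.9,0.02,0.12,0,0],[0.9,0.03,0.19,0,0],[0.9,0.04,0.26,0,0],[0.9,0.045,0.32,0,0],[0.9,0.055,0.38,0,0],[0.9,0.06,0.43,0,0],[0.9,0.065,0.47,0,0]]])

```text
time_s: 21.88
tcp_pos: [0.5398, 0.2889, 0.2999]
eef_rot: [-179.9, -0.1, 171.0]
contact_force: [1.5, -1.0, -4.4]
gripper_width: 0.0263
gripper_force: 39.9
```

Run:
```python
from h import *
s=r.get_state(); print({k:np.round(s[k],4).tolist() for k in("tcp_pos","eef_rot","contact_force","gripper_width")})
print(delta([.5397,.2952,.18],170.9))
```

```text
{'tcp_pos': [0.5398, 0.2889, 0.2999], 'eef_rot': [-179.9439, -0.065, 170.9583], 'contact_force': [1.5355, -0.9682, -4.3934], 'gripper_width': 0.0263}
(array([0.002 , 0.0127, 0.2398]), np.float64(0.0007))
```

>>> play_rows(rows=[[[0.9,0.001,0.004,0.02,0],[0.9,0.002,0.008,0.04,0],[0.9,0.002,0.0125,0.06,0],[0.9,0.002,0.0125,0.08,0],[0.9,0.002,0.0125,0.1,0],[0.9,0.002,0.0125,0.12,0],[0.9,0.002,0.0125,0.12,0],[0.9,0.002,0.0125,0.12,0]]])

```text
time_s: 22.55
tcp_pos: [0.5405, 0.2923, 0.2404]
eef_rot: [-179.9, -0.0, 170.9]
contact_force: [-0.2, -0.7, -4.1]
gripper_width: 0.0257
gripper_force: 39.9
```

```bash
cat >> h.py <<'E'
def held(tag,lo,hi,ztop,box=(250,400)):
    """near-end patch of the held book's spine by colour -> cradle coordinates"""
    c,im=snap("wrist",tag); hsv=cv2.cvtColor(im,cv2.COLOR_BGR2HSV); s=r.get_state()
    m=cv2.inRange(hsv,lo,hi); m[:,:box[0]]=0; m[:,box[1]:]=0; m[270:]=0
    n,l,st,_=cv2.connectedComponentsWithStats(m); i=1+np.argmax(st[1:,4]); x,y,w,h,a=st[i]
    print(st[i],"near L,R",cr(onz(c,[(x+w,y),(x,y)],ztop-.002)),"far L,R",cr(onz(c,[(x+w,y+h),(x,y+h)],ztop-.002)))
    print(s["tcp_pos"].round(4) if hasattr(s["tcp_pos"],"round") else s["tcp_pos"]); return c,im
E
python3 - <<'E'
from h import *
z=r.get_state()["tcp_pos"][2]
held("w9",(20,90,80),(35,255,255),z-.0974+.129)
print(delta([.5397,.2952,.18],170.9))
E
```

```text
[ 280   27   83  101 7872] near L,R [[-119.3, 94.0], [-119.3, 69.4]] far L,R [[-90.5, 94.8], [-90.5, 68.6]]
[0.5409 0.2926 0.2413]
(array([0.0033, 0.0047, 0.1225]), np.float64(-0.0004))
```

>>> play_rows(rows=[[[0.9,-0.005,0,0.03,0],[0.9,-0.005,0,0.06,0],[0.9,-0.005,0,0.09,0],[0.9,-0.005,0,0.12,0],[0.9,-0.005,0,0.15,0],[0.9,-0.005,0,0.18,0],[0.9,-0.005,0,0.21,0],[0.9,-0.005,0,0.225,0]]])

```text
time_s: 23.27
tcp_pos: [0.543, 0.2924, 0.1275]
eef_rot: [-180.0, -0.0, 170.9]
contact_force: [-0.2, -0.9, -5.1]
gripper_width: 0.0263
gripper_force: 39.9
```

>>> play_rows(rows=[[[0.9,0,0,0.003,0],[0.9,0,0,0.006,0],[0.9,0,0,0.009,0],[0.9,0,0,0.012,0],[0.9,0,0,0.015,0],[0.9,0,0,0.018,0],[0.9,0,0,0.018,0],[0.9,0,0,0.018,0]]])

```text
time_s: 23.93
tcp_pos: [0.5431, 0.2926, 0.1196]
eef_rot: [-180.0, 0.0, 170.9]
contact_force: [-0.1, 0.2, -5.2]
gripper_width: 0.0257
gripper_force: 39.9
```

>>> play_rows(rows=[[[0.9,0,0,0.002,0],[0.9,0,0,0.004,0],[0.9,0,0,0.006,0],[0.9,0,0,0.006,0],[0.9,0,0,0.006,0],[0.9,0,0,0.006,0],[0.9,0,0,0.006,0],[0.9,0,0,0.006,0]]])

```text
time_s: 24.6
tcp_pos: [0.5431, 0.2926, 0.1166]
eef_rot: [180.0, 0.0, 170.9]
contact_force: [0.3, -0.9, -4.7]
gripper_width: 0.0257
gripper_force: 39.9
```

>>> play_rows(rows=[[[0.9,0,0,0.002,0],[0.9,0,0,0.004,0],[0.9,0,0,0.004,0],[0.9,0,0,0.004,0],[0.9,0,0,0.004,0],[0.9,0,0,0.004,0],[0.9,0,0,0.004,0],[0.9,0,0,0.004,0]]])

```text
time_s: 25.27
tcp_pos: [0.543, 0.2928, 0.1155]
eef_rot: [180.0, 0.0, 170.9]
contact_force: [-5.1, -0.5, 6.9]
gripper_width: 0.0259
gripper_force: 40.0
```

>>> play_rows(rows=[[[0.65,0,0,0,0],[0.62,0,0,0,0],[0.6,0,0,0,0],[0.59,0,0,0,0],[0.59,0,0,0,0],[0.59,0,0,0,0],[0.59,0,0,0,0],[0.59,0,0,0,0]]])

```text
time_s: 25.93
tcp_pos: [0.5432, 0.2926, 0.1145]
eef_rot: [-180.0, 0.0, 170.9]
contact_force: [0.7, 0.2, 0.3]
gripper_width: 0.0359
gripper_force: 0.0
```

>>> play_rows(rows=[[[0.59,0,0,-0.02,0],[0.59,0,0,-0.05,0],[0.59,0,0,-0.09,0],[0.59,0,0,-0.14,0],[0.59,0,0,-0.2,0],[0.59,0,0,-0.26,0],[0.59,0,0,-0.32,0],[0.59,0,0,-0.32,0]]])

```text
time_s: 26.6
tcp_pos: [0.5456, 0.2938, 0.2826]
eef_rot: [179.6, 0.5, 170.9]
contact_force: [1.3, 0.4, 0.8]
gripper_width: 0.0358
gripper_force: 0.0
```

Run:
```python
from h import *
held("w10",(20,90,80),(35,255,255),.147)
print(delta([.549,-.1937,.28],180))
```

```text
[ 298   85   37   43 1506] near L,R [[-116.8, 94.8], [-116.7, 68.8]] far L,R [[-87.8, 95.1], [-87.7, 68.4]]
[0.5445 0.2935 0.2795]
(array([-0.1627, -0.9608, -0.0056]), np.float64(-0.1057))
```

>>> play_rows(rows=[[[0.44,-0.01,-0.05,0,-0.02],[0.44,-0.02,-0.12,0,-0.05],[0.44,-0.03,-0.19,0,-0.08],[0.44,-0.04,-0.26,0,-0.106],[0.44,-0.05,-0.33,0,-0.106],[0.44,-0.06,-0.4,0,-0.106],[0.44,-0.07,-0.46,0,-0.106],[0.44,-0.08,-0.52,0,-0.106]]])

```text
time_s: 27.32
tcp_pos: [0.5407, 0.0278, 0.2745]
eef_rot: [-180.0, -0.0, 180.0]
contact_force: [1.4, -1.0, 0.7]
gripper_width: 0.049
gripper_force: 0.0
```

>>> play_rows(rows=[[[0.44,0,-0.06,0,0],[0.44,0,-0.13,0,0],[0.44,0,-0.2,0,0],[0.44,-0.02,-0.27,0,0],[0.44,-0.02,-0.34,0,0],[0.44,-0.02,-0.4,0,0],[0.44,-0.02,-0.44,0.03,0],[0.44,-0.02,-0.44,0.06,0]]])

```text
time_s: 27.98
tcp_pos: [0.5512, -0.1938, 0.2443]
eef_rot: [-180.0, 0.0, 179.8]
contact_force: [-0.1, -0.1, 0.1]
gripper_width: 0.0493
gripper_force: 0.0
```

Run:
```python
from h import *
s=r.get_state();print(s["eef_rot"],s["gripper_width"])
c,im=held("w11",(20,90,60),(35,255,255),.149,(200,450))
print(delta([.549,-.1937,.115],180))
```

```text
[-1.79970376e+02  3.52349798e-02  1.79826073e+02] 0.04925726092420043
[ 293   74   45  196 8209] near L,R [[-37.1, -402.8], [-32.8, -429.6]] far L,R [[86.0, -381.9], [90.8, -412.4]]
[ 0.5494 -0.1919  0.2403]
(array([-0.0003, -0.004 ,  0.2507]), np.float64(-0.0024))
```

>>> play_rows(rows=[[[0.44,0,-0.005,0.03,0],[0.44,0,-0.005,0.065,0],[0.44,0,-0.005,0.1,0],[0.44,0,-0.005,0.14,0],[0.44,0,-0.005,0.18,0],[0.44,0,-0.005,0.22,0],[0.44,0,-0.005,0.25,0],[0.44,0,-0.005,0.25,0]]])

```text
time_s: 28.7
tcp_pos: [0.5492, -0.1921, 0.1164]
eef_rot: [179.9, -0.3, 180.0]
contact_force: [-0.3, -0.2, 0.2]
gripper_width: 0.049
gripper_force: 0.0
```

>>> play_rows(rows=[[[0.9,0,0,0,0],[0.9,0,0,0,0],[0.9,0,0,0,0],[0.9,0,0,0,0],[0.9,0,0,0,0],[0.9,0,0,0,0],[0.9,0,0,0,0],[0.9,0,0,0,0]]], squeeze=40)

```text
time_s: 29.37
tcp_pos: [0.5522, -0.193, 0.1208]
eef_rot: [-180.0, 0.1, -180.0]
contact_force: [0.6, 1.6, 7.0]
gripper_width: 0.0277
gripper_force: 39.7
```

>>> play_rows(rows=[[[0.9,0,0,-0.01,0],[0.9,0,0,-0.03,0],[0.9,0,0,-0.06,0],[0.9,0,0,-0.1,0],[0.9,0,0,-0.14,0],[0.9,0,0,-0.18,0],[0.9,0,0,-0.22,0],[0.9,0,0,-0.26,0]]])

```text
time_s: 30.03
tcp_pos: [0.5507, -0.1927, 0.2505]
eef_rot: [180.0, -0.1, 180.0]
contact_force: [-0.1, -0.2, -5.1]
gripper_width: 0.0279
gripper_force: 39.7
```

>>> play_rows(rows=[[[0.9,0,0,-0.03,0],[0.9,0,0,-0.06,0],[0.9,0,0,-0.09,0],[0.9,0,0,-0.11,0],[0.9,0,0,-0.13,0],[0.9,0,0,-0.13,0],[0.9,0,0,-0.13,0],[0.9,0,0,-0.13,0]]])

```text
time_s: 30.7
tcp_pos: [0.551, -0.1927, 0.3134]
eef_rot: [180.0, -0.1, 180.0]
contact_force: [0.1, -0.3, -4.6]
gripper_width: 0.0279
gripper_force: 39.7
```

Run:
```python
from h import *
s=r.get_state(); print({k:np.round(s[k],4).tolist() for k in("tcp_pos","eef_rot","contact_force","moment")})
print(delta([.5357,.2381,.31],170.9))
```

```text
{'tcp_pos': [0.551, -0.1927, 0.3134], 'eef_rot': [179.9657, -0.0949, 179.9959], 'contact_force': [0.0662, -0.2783, -4.6469], 'moment': [-0.0089, -0.0424, 0.0074]}
(array([0.0306, 0.8616, 0.0074]), np.float64(0.1058))
```

>>> play_rows(rows=[[[0.9,0,0.02,0,0],[0.9,0,0.06,0,0.01],[0.9,0,0.11,0,0.03],[0.9,0,0.16,0,0.05],[0.9,0,0.21,0,0.06],[0.9,0,0.27,0,0.07],[0.9,0,0.33,0,0.09],[0.9,0,0.39,0,0.106]]])

```text
time_s: 31.37
tcp_pos: [0.5507, 0.0037, 0.3137]
eef_rot: [-180.0, -0.1, 170.8]
contact_force: [0.7, 0.5, -4.4]
gripper_width: 0.028
gripper_force: 39.7
```

>>> play_rows(rows=[[[0.9,0.02,0.06,0,0],[0.9,0.04,0.12,0,0],[0.9,0.06,0.19,0,0],[0.9,0.07,0.26,0,0],[0.9,0.08,0.32,0,0],[0.9,0.09,0.38,0,0],[0.9,0.1,0.43,0,0],[0.9,0.1,0.46,0,0]]])

```text
time_s: 32.03
tcp_pos: [0.5374, 0.2399, 0.3134]
eef_rot: [-180.0, -0.1, 171.0]
contact_force: [0.4, -1.2, -5.5]
gripper_width: 0.0276
gripper_force: 39.7
```

Run:
```python
from h import *
z=r.get_state()["tcp_pos"][2]
held("w12",(20,90,60),(35,255,255),z-.1108+.139,(240,400))
print(delta([.5357,.2381,.254],170.9))
```

```text
[  277     8    89   262 21754] near L,R [[-120.2, 42.7], [-120.1, 15.8]] far L,R [[-36.9, 45.3], [-36.8, 13.7]]
[0.5383 0.2414 0.3131]
(array([ 0.0039, -0.0072,  0.1182]), np.float64(0.0016))
```

>>> play_rows(rows=[[[0.9,-0.007,-0.004,0.02,0],[0.9,-0.007,-0.008,0.05,0],[0.9,-0.007,-0.008,0.08,0],[0.9,-0.007,-0.008,0.11,0],[0.9,-0.007,-0.008,0.14,0],[0.9,-0.007,-0.008,0.17,0],[0.9,-0.007,-0.008,0.2,0],[0.9,-0.007,-0.008,0.23,0]]])

```text
time_s: 32.75
tcp_pos: [0.541, 0.2313, 0.1979]
eef_rot: [-179.9, -0.1, 170.8]
contact_force: [0.4, 0.6, -4.5]
gripper_width: 0.0279
gripper_force: 39.8
```

>>> play_rows(rows=[[[0.9,0,0,0.02,0],[0.9,0,0,0.04,0],[0.9,0,0,0.06,0],[0.9,0,0,0.08,0],[0.9,0,0,0.1,0],[0.9,0,0,0.115,0],[0.9,0,0,0.12,0],[0.9,0,0,0.12,0]]])

```text
time_s: 33.42
tcp_pos: [0.541, 0.2324, 0.1387]
eef_rot: [-179.9, -0.0, 170.9]
contact_force: [-0.1, -1.0, -4.8]
gripper_width: 0.0278
gripper_force: 39.8
```

>>> play_rows(rows=[[[0.9,0,0,0.002,0],[0.9,0,0,0.004,0],[0.9,0,0,0.006,0],[0.9,0,0,0.008,0],[0.9,0,0,0.01,0],[0.9,0,0,0.01,0],[0.9,0,0,0.01,0],[0.9,0,0,0.01,0]]])

```text
time_s: 34.08
tcp_pos: [0.5414, 0.2326, 0.1346]
eef_rot: [180.0, 0.0, 170.9]
contact_force: [-0.5, -0.4, -5.0]
gripper_width: 0.0275
gripper_force: 39.8
```

>>> play_rows(rows=[[[0.9,0,0,0.002,0],[0.9,0,0,0.004,0],[0.9,0,0,0.006,0],[0.9,0,0,0.008,0],[0.9,0,0,0.01,0],[0.9,0,0,0.01,0],[0.9,0,0,0.01,0],[0.9,0,0,0.01,0]]])

```text
time_s: 34.75
tcp_pos: [0.5413, 0.2326, 0.1295]
eef_rot: [-180.0, 0.0, 170.9]
contact_force: [1.2, -0.1, -4.6]
gripper_width: 0.0279
gripper_force: 39.8
```

>>> play_rows(rows=[[[0.9,0,0,0.001,0],[0.9,0,0,0.002,0],[0.9,0,0,0.003,0],[0.9,0,0,0.003,0],[0.9,0,0,0.003,0],[0.9,0,0,0.003,0],[0.9,0,0,0.003,0],[0.9,0,0,0.003,0]]])

```text
time_s: 35.42
tcp_pos: [0.5414, 0.2327, 0.1289]
eef_rot: [180.0, 0.0, 170.9]
contact_force: [-5.0, -1.1, 5.3]
gripper_width: 0.0278
gripper_force: 39.9
```

>>> play_rows(rows=[[[0.65,0,0,0,0],[0.62,0,0,0,0],[0.58,0,0,0,0],[0.56,0,0,0,0],[0.56,0,0,0,0],[0.56,0,0,0,0],[0.56,0,0,0,0],[0.56,0,0,0,0]]])

```text
time_s: 36.08
tcp_pos: [0.5413, 0.2326, 0.128]
eef_rot: [-180.0, 0.0, 170.9]
contact_force: [-0.4, -1.1, 0.8]
gripper_width: 0.0387
gripper_force: 0.0
```

>>> play_rows(rows=[[[0.56,0,0,-0.02,0],[0.56,0,0,-0.05,0],[0.56,0,0,-0.09,0],[0.56,0,0,-0.14,0],[0.56,0,0,-0.2,0],[0.56,0,0,-0.26,0],[0.56,0,0,-0.32,0],[0.56,0,0,-0.32,0]]])

```text
time_s: 36.75
tcp_pos: [0.5438, 0.2335, 0.2959]
eef_rot: [179.6, 0.5, 170.9]
contact_force: [0.9, 0.0, 0.5]
gripper_width: 0.0385
gripper_force: 0.0
```

>>> play_rows(rows=[[[0.44,-0.01,-0.04,0,-0.02],[0.44,-0.02,-0.09,0,-0.05],[0.44,-0.03,-0.15,0,-0.08],[0.44,-0.03,-0.21,0,-0.106],[0.44,-0.03,-0.26,0,-0.106],[0.44,-0.03,-0.29,0,-0.106],[0.44,-0.03,-0.3,0,-0.106],[0.44,-0.03,-0.3,0,-0.106]]])

```text
time_s: 37.42
tcp_pos: [0.5324, 0.0813, 0.2887]
eef_rot: [180.0, 0.1, 179.9]
contact_force: [-0.2, 0.9, 0.1]
gripper_width: 0.0488
gripper_force: 0.0
```

Run:
```python
from h import *
held("w13",(20,90,60),(35,255,255),.157,(330,640))
s=r.get_state();print(s["eef_rot"],s["gripper_width"])
print(delta([.5345,-.122,.28],180))
```

```text
[  429    93   146   177 17316] near L,R [[-118.3, 31.9], [-102.3, -68.7]] far L,R [[7.0, 73.7], [25.0, -39.2]]
[0.5326 0.0821 0.2885]
[1.79971306e+02 4.72943034e-02 1.79946611e+02] 0.04942541223101103
(array([-0.0042, -0.4082,  0.0168]), np.float64(-0.0006))
```

>>> play_rows(rows=[[[0.42,0,-0.05,0,0],[0.42,-0.004,-0.11,0,0],[0.42,-0.004,-0.18,0,0],[0.42,-0.004,-0.25,0,0],[0.42,-0.004,-0.32,0.02,0],[0.42,-0.004,-0.38,0.04,0],[0.42,-0.004,-0.408,0.06,0],[0.42,-0.004,-0.408,0.06,0]]])

```text
time_s: 38.13
tcp_pos: [0.5338, -0.1233, 0.2556]
eef_rot: [-180.0, -0.2, 179.9]
contact_force: [0.4, -0.1, 0.0]
gripper_width: 0.0507
gripper_force: 0.0
```

>>> play_rows(rows=[[[0.42,0,0,0,0],[0.42,0,0,0,0],[0.42,0,0,0,0],[0.42,0,0,0,0],[0.42,0,0,0,0],[0.42,0,0,0,0],[0.42,0,0,0,0],[0.42,0,0,0,0]]])

```text
time_s: 38.8
tcp_pos: [0.5344, -0.1217, 0.2582]
eef_rot: [180.0, 0.0, -180.0]
contact_force: [-0.7, 0.9, -0.7]
gripper_width: 0.0508
gripper_force: 0.0
```

Run:
```python
from h import *
c,im=snap("wrist","w14"); s=r.get_state(); print(s["tcp_pos"],s["gripper_width"]); print(delta([.5345,-.122,.137],180))
print(proj(c,[[.417,-.107,.167],[.417,-.137,.167],[.5,-.107,.167],[.5,-.137,.167]]).round(0).tolist())
g=cv2.GaussianBlur(im,(5,5),0)[:,:,0].astype(int)
for row in (110,170,230): 
    d=g[row,250:400]; print(row,[int(v) for v in d[::5]])
```

```text
[ 0.53441079 -0.12180375  0.2581289 ] 0.0506132395854563
(array([-1.000e-04, -4.000e-04,  2.423e-01]), np.float64(0.0001))
[[342.0, 49.0], [291.0, 49.0], [340.0, 191.0], [293.0, 191.0]]
110 [161, 160, 151, 160, 161, 148, 120, 120, 118, 79, 79, 76, 76, 77, 78, 77, 79, 77, 90, 154, 154, 154, 155, 155, 155, 155, 155, 156, 155, 156]
170 [127, 123, 141, 126, 127, 120, 97, 91, 92, 98, 96, 102, 123, 161, 166, 118, 107, 106, 104, 143, 122, 151, 155, 155, 156, 156, 156, 156, 156, 156]
230 [123, 126, 122, 138, 128, 124, 127, 97, 91, 98, 99, 104, 112, 117, 113, 110, 107, 107, 111, 139, 127, 156, 157, 156, 157, 156, 156, 157, 157, 157]
```

>>> play_rows(rows=[[[0.42,0,0,0.03,0],[0.42,0,0,0.06,0],[0.42,0,0,0.095,0],[0.42,0,0,0.13,0],[0.42,0,0,0.17,0],[0.42,0,0,0.21,0],[0.42,0,0,0.242,0],[0.42,0,0,0.242,0]]])

```text
time_s: 39.52
tcp_pos: [0.5322, -0.1219, 0.1338]
eef_rot: [180.0, -0.3, 180.0]
contact_force: [0.2, -0.4, -0.5]
gripper_width: 0.0509
gripper_force: 0.0
```

>>> play_rows(rows=[[[0.9,0,0,0,0],[0.9,0,0,0,0],[0.9,0,0,0,0],[0.9,0,0,0,0],[0.9,0,0,0,0],[0.9,0,0,0,0],[0.9,0,0,0,0],[0.9,0,0,0,0]]], squeeze=50)

```text
time_s: 40.18
tcp_pos: [0.5352, -0.1221, 0.1383]
eef_rot: [-180.0, 0.1, -180.0]
contact_force: [-0.8, -0.0, 5.9]
gripper_width: 0.0297
gripper_force: 49.9
```

>>> play_rows(rows=[[[0.9,0,0,-0.01,0],[0.9,0,0,-0.03,0],[0.9,0,0,-0.06,0],[0.9,0,0,-0.1,0],[0.9,0,0,-0.14,0],[0.9,0,0,-0.18,0],[0.9,0,0,-0.22,0],[0.9,0,0,-0.26,0]]])

```text
time_s: 40.85
tcp_pos: [0.5334, -0.1216, 0.2678]
eef_rot: [180.0, -0.1, 180.0]
contact_force: [-0.5, 0.2, -5.1]
gripper_width: 0.0298
gripper_force: 49.9
```

>>> play_rows(rows=[[[0.9,0,0,-0.03,0],[0.9,0,0,-0.06,0],[0.9,0,0,-0.09,0],[0.9,0,0,-0.11,0],[0.9,0,0,-0.11,0],[0.9,0,0,-0.11,0],[0.9,0,0,-0.11,0],[0.9,0,0,-0.11,0]]])

```text
time_s: 41.52
tcp_pos: [0.5337, -0.1218, 0.3207]
eef_rot: [180.0, -0.1, 180.0]
contact_force: [-0.6, 0.0, -6.1]
gripper_width: 0.0296
gripper_force: 49.9
```

Run:
```python
from h import *
s=r.get_state(); print({k:np.round(s[k],4).tolist() for k in("tcp_pos","eef_rot","contact_force","moment","gripper_width")})
print(delta([.5411,.1735,.31],170.9))
```

```text
{'tcp_pos': [0.5337, -0.1218, 0.3207], 'eef_rot': [179.9867, -0.1337, 179.9977], 'contact_force': [-0.6411, 0.0009, -6.0738], 'moment': [-0.0009, -0.0509, -0.0019], 'gripper_width': 0.0296}
(array([-0.0147,  0.5905,  0.0214]), np.float64(0.1059))
```

>>> play_rows(rows=[[[0.9,0,0.02,0,0],[0.9,0,0.05,0,0.01],[0.9,0,0.09,0,0.03],[0.9,0,0.14,0,0.05],[0.9,-0.005,0.19,0,0.06],[0.9,-0.01,0.24,0,0.07],[0.9,-0.014,0.3,0,0.09],[0.9,-0.014,0.36,0,0.106]]])

```text
time_s: 42.18
tcp_pos: [0.5411, 0.0597, 0.3214]
eef_rot: [-180.0, -0.0, 170.8]
contact_force: [0.4, -0.4, -6.6]
gripper_width: 0.0296
gripper_force: 49.9
```

>>> play_rows(rows=[[[0.9,0.01,0.05,0,0],[0.9,0.02,0.1,0,0],[0.9,0.025,0.15,0,0],[0.9,0.03,0.19,0,0],[0.9,0.035,0.22,0,0],[0.9,0.036,0.227,0,0],[0.9,0.036,0.227,0,0],[0.9,0.036,0.227,0,0]]])

```text
time_s: 42.85
tcp_pos: [0.5413, 0.1728, 0.3216]
eef_rot: [-179.9, -0.0, 170.9]
contact_force: [0.2, -0.2, -6.9]
gripper_width: 0.0292
gripper_force: 49.9
```

>>> play_rows(rows=[[[0.9,0,0,0.02,0],[0.9,0,0,0.04,0],[0.9,0,0,0.04,0],[0.9,0,0,0.04,0],[0.9,0,0,0.04,0],[0.9,0,0,0.04,0],[0.9,0,0,0.04,0],[0.9,0,0,0.04,0]]])

```text
time_s: 43.52
tcp_pos: [0.5417, 0.1731, 0.3024]
eef_rot: [180.0, 0.0, 170.9]
contact_force: [0.2, 0.4, -6.3]
gripper_width: 0.0296
gripper_force: 49.9
```

Run:
```python
from h import *
s=r.get_state(); z=s["tcp_pos"][2]
held("w15",(100,60,20),(125,255,255),z-.1283+.159,(240,400))
print(cr(s["tcp_pos"]),delta([.5411,.1735,.1463],170.9))
held("w15b",(20,90,60),(35,255,255),.157,(330,460))
```

```text
[ 275    0   95  115 8983] near L,R [[-106.7, -21.7], [-106.7, -49.6]] far L,R [[-74.4, -20.7], [-74.4, -50.6]]
[0.5417 0.173  0.3023]
[[0.8, -38.3]] (array([0.0014, 0.0006, 0.312 ]), np.float64(-0.0001))
[ 363   69   56  201 9363] near L,R [[-114.6, 34.8], [-114.6, -5.5]] far L,R [[37.9, 44.6], [37.9, -1.2]]
[0.5416 0.173  0.3022]
```

View pics/w15.png

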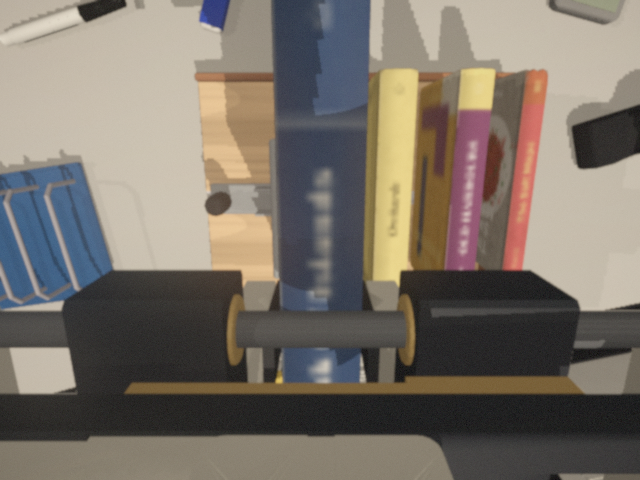

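w15 shows the blue book held aligned at cols 275–370. In the cradle, yellow (383–417), purple (462–490) and red (520–545) all stand upright, and the stop is at about 273 with the knob at (218,203). I'll shift blue 4 mm right and lower it.

>>> play_rows(rows=[[[0.9,0,-0.004,0.02,0],[0.9,0,-0.008,0.05,0],[0.9,0,-0.008,0.08,0],[0.9,0,-0.008,0.11,0],[0.9,0,-0.008,0.14,0],[0.9,0,-0.008,0.17,0],[0.9,0,-0.008,0.19,0],[0.9,0,-0.008,0.19,0]]])

```text
time_s: 44.28
tcp_pos: [0.5395, 0.1683, 0.2041]
eef_rot: [-179.8, -0.2, 170.9]
contact_force: [-0.9, 0.3, -6.8]
gripper_width: 0.0297
gripper_force: 49.9
```

>>> play_rows(rows=[[[0.9,0,0,0.02,0],[0.9,0,0,0.04,0],[0.9,0,0,0.06,0],[0.9,0,0,0.08,0],[0.9,0,0,0.095,0],[0.9,0,0,0.105,0],[0.9,0,0,0.105,0],[0.9,0,0,0.105,0]]])

```text
time_s: 44.95
tcp_pos: [0.541, 0.169, 0.1544]
eef_rot: [-180.0, -0.0, 170.9]
contact_force: [0.8, 0.2, -5.7]
gripper_width: 0.0299
gripper_force: 49.9
```

>>> play_rows(rows=[[[0.9,0,0,0.002,0],[0.9,0,0,0.004,0],[0.9,0,0,0.006,0],[0.9,0,0,0.008,0],[0.9,0,0,0.008,0],[0.9,0,0,0.008,0],[0.9,0,0,0.008,0],[0.9,0,0,0.008,0]]])

```text
time_s: 45.62
tcp_pos: [0.541, 0.1691, 0.1506]
eef_rot: [180.0, 0.0, 170.9]
contact_force: [-0.1, 0.5, -7.1]
gripper_width: 0.0299
gripper_force: 49.9
```

>>> play_rows(rows=[[[0.9,0,0,0.002,0],[0.9,0,0,0.004,0],[0.9,0,0,0.006,0],[0.9,0,0,0.007,0],[0.9,0,0,0.007,0],[0.9,0,0,0.007,0],[0.9,0,0,0.007,0],[0.9,0,0,0.007,0]]])

```text
time_s: 46.28
tcp_pos: [0.541, 0.1691, 0.1471]
eef_rot: [180.0, 0.0, 170.9]
contact_force: [0.0, 0.2, -6.5]
gripper_width: 0.0299
gripper_force: 49.9
```

>>> play_rows(rows=[[[0.9,0,0,0.001,0],[0.9,0,0,0.002,0],[0.9,0,0,0.003,0],[0.9,0,0,0.003,0],[0.9,0,0,0.003,0],[0.9,0,0,0.003,0],[0.9,0,0,0.003,0],[0.9,0,0,0.003,0]]])

```text
time_s: 46.95
tcp_pos: [0.5409, 0.1691, 0.1463]
eef_rot: [180.0, 0.0, 170.9]
contact_force: [-4.8, -0.8, 3.6]
gripper_width: 0.0298
gripper_force: 49.9
```

>>> play_rows(rows=[[[0.65,0,0,0,0],[0.6,0,0,0,0],[0.57,0,0,0,0],[0.55,0,0,0,0],[0.55,0,0,0,0],[0.55,0,0,0,0],[0.55,0,0,0,0],[0.55,0,0,0,0]]])

```text
time_s: 47.62
tcp_pos: [0.541, 0.1691, 0.1455]
eef_rot: [180.0, 0.0, 170.9]
contact_force: [0.2, 0.1, 0.2]
gripper_width: 0.0394
gripper_force: 0.0
```

>>> play_rows(rows=[[[0.55,0,0,-0.02,0],[0.55,0,0,-0.05,0],[0.55,0,0,-0.09,0],[0.55,0,0,-0.14,0],[0.55,0,0,-0.2,0],[0.55,0,0,-0.26,0],[0.55,0,0,-0.3,0],[0.55,0,0,-0.3,0]]])

```text
time_s: 48.28
tcp_pos: [0.5429, 0.1697, 0.3017]
eef_rot: [179.7, 0.4, 170.9]
contact_force: [1.2, 0.4, 0.2]
gripper_width: 0.0395
gripper_force: 0.0
```

>>> play_rows(rows=[[[0.5,0,-0.03,0,-0.08],[0.4,0,-0.06,0,-0.16],[0.3,0,-0.09,0,-0.24],[0.3,0,-0.12,0,-0.32],[0.3,0,-0.15,0,-0.4],[0.3,0,-0.18,0,-0.48],[0.3,0,-0.2,0,-0.56],[0.3,0,-0.2,0,-0.6]]])

```text
time_s: 48.95
tcp_pos: [0.5246, 0.0687, 0.2961]
eef_rot: [-180.0, 0.0, -137.2]
contact_force: [0.5, 1.1, 0.3]
gripper_width: 0.0614
gripper_force: 0.0
```

>>> play_rows(rows=[[[0.3,0,0,0,-0.08],[0.3,0,0,0,-0.16],[0.3,0,0,0,-0.24],[0.3,0,0,0,-0.32],[0.3,0,0,0,-0.4],[0.3,0,0,0,-0.447],[0.3,0,0,0,-0.447],[0.3,0,0,0,-0.447]]])

```text
time_s: 49.62
tcp_pos: [0.525, 0.0703, 0.2958]
eef_rot: [-180.0, 0.0, -99.3]
contact_force: [0.3, -0.7, 0.9]
gripper_width: 0.0613
gripper_force: 0.0
```

Run:
```python
from h import *
c,im=snap("wrist","w16"); s=r.get_state(); print(s["tcp_pos"],s["eef_rot"],s["gripper_width"],s["joints"])
print(delta([.5247,.0718,.12],-99.1))
print("knob expected px",proj(c,[[.5247,.0718,.076]]))
tc,ti=snap("top","t16"); b=cv2.resize(ti[150:330,130:340],None,fx=1.3,fy=1.3)
o=np.zeros((600,640,3),np.uint8); o[:350]=im[:350]; o[350:350+b.shape[0],:b.shape[1]]=b; cv2.imwrite("pics/v16.png",o)
```

```text
[0.52503207 0.07025807 0.29574382] [-1.79992332e+02  2.65288192e-03 -9.92856676e+01] 0.061073102123967965 [ 2.88520888e+01  4.50123626e+00 -1.11112454e+01  2.75066839e-03
 -7.43798486e+01 -3.81384970e+01]
(array([-0.0029,  0.0012,  0.3515]), np.float64(-0.0022))
knob expected px [[320.90892119 208.25400021]]
```

View pics/v16.png

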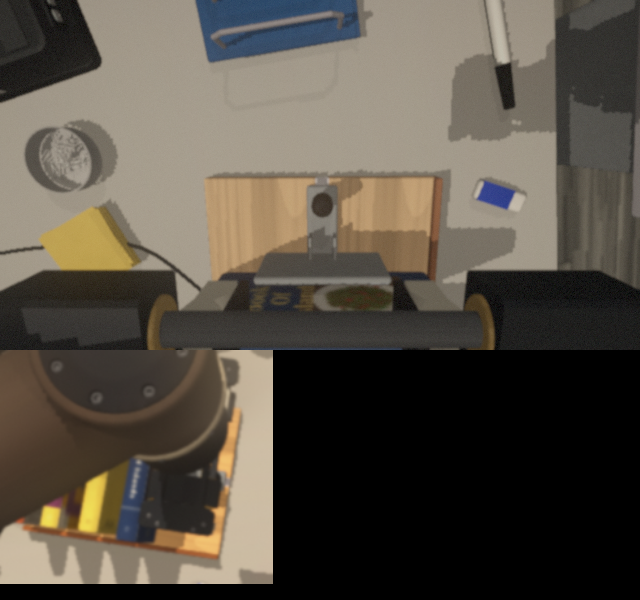

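v16 shows the knob at (321,206), just where I predicted (321,208), with the stop plate at row 265. Descending on the knob.

>>> play_rows(rows=[[[0.3,-0.003,0.001,0.04,-0.002],[0.3,-0.003,0.001,0.08,-0.002],[0.3,-0.003,0.001,0.12,-0.002],[0.3,-0.003,0.001,0.17,-0.002],[0.3,-0.003,0.001,0.22,-0.002],[0.3,-0.003,0.001,0.27,-0.002],[0.3,-0.003,0.001,0.31,-0.002],[0.3,-0.003,0.001,0.33,-0.002]]])

```text
time_s: 50.38
tcp_pos: [0.5235, 0.0714, 0.128]
eef_rot: [179.8, -0.1, -99.1]
contact_force: [-0.9, -0.7, 0.1]
gripper_width: 0.0616
gripper_force: 0.0
```

>>> play_rows(rows=[[[0.3,0,0,0.03,0],[0.3,0,0,0.06,0],[0.3,0,0,0.09,0],[0.3,0,0,0.12,0],[0.3,0,0,0.145,0],[0.3,0,0,0.16,0],[0.3,0,0,0.16,0],[0.3,0,0,0.16,0]]])

```text
time_s: 51.05
tcp_pos: [0.5251, 0.072, 0.0509]
eef_rot: [-180.0, -0.0, -99.0]
contact_force: [-0.3, -0.1, 0.9]
gripper_width: 0.0611
gripper_force: 0.0
```

Run:
```python
from h import *
s=r.get_state(); print(s["tcp_pos"],s["eef_rot"],s["contact_force"]); print(delta([.5247,.0718,.045],-99.1))
```

```text
[0.52514156 0.07197358 0.05085356] [-1.79998143e+02 -1.42624152e-02 -9.89669604e+01] [-0.25974045 -0.10977551  0.90815269]
(array([0.0005, 0.0008, 0.0117]), np.float64(0.0015))
```

>>> play_rows(rows=[[[0.3,0,0,0.006,0],[0.3,0,0,0.01,0],[0.95,0,0,0.01,0],[0.95,0,0,0.01,0],[0.95,0,0,0.01,0],[0.95,0,0,0.01,0],[0.95,0,0,0.01,0],[0.95,0,0,0.01,0]]], squeeze=45)

```text
time_s: 51.72
tcp_pos: [0.5249, 0.0719, 0.0456]
eef_rot: [-180.0, 0.0, -99.0]
contact_force: [0.3, -0.6, 0.4]
gripper_width: 0.027
gripper_force: 0.0
```

>>> play_rows(rows=[[[0.95,0,0,0,0],[0.95,-0.005,0,0,0],[0.95,-0.01,0,0,0],[0.95,-0.015,0,0,0],[0.95,-0.02,0,0,0],[0.95,-0.025,0,0,0],[0.95,-0.03,0,0,0],[0.95,-0.035,0,0,0]]])

```text
time_s: 52.38
tcp_pos: [0.5268, 0.0891, 0.0455]
eef_rot: [179.9, -0.0, -99.0]
contact_force: [-5.6, -1.4, 6.4]
gripper_width: 0.0206
gripper_force: 45.0
```

>>> play_rows(rows=[[[0.95,-0.005,0,0,0],[0.95,-0.01,0,0,0],[0.95,-0.015,0,0,0],[0.95,-0.02,0,0,0],[0.95,-0.025,0,0,0],[0.95,-0.03,0,0,0],[0.95,-0.035,0,0,0],[0.95,-0.04,0,0,0]]])

```text
time_s: 53.05
tcp_pos: [0.5297, 0.1077, 0.0455]
eef_rot: [179.9, -0.1, -99.0]
contact_force: [-2.3, -6.0, 4.9]
gripper_width: 0.0207
gripper_force: 45.0
```

>>> play_rows(rows=[[[0.95,-0.004,0,0,0],[0.95,-0.008,0,0,0],[0.95,-0.012,0,0,0],[0.95,-0.016,0,0,0],[0.95,-0.02,0,0,0],[0.95,-0.024,0,0,0],[0.95,-0.028,0,0,0],[0.95,-0.032,0,0,0]]])

```text
time_s: 53.72
tcp_pos: [0.5322, 0.1232, 0.0455]
eef_rot: [179.9, -0.2, -99.0]
contact_force: [-3.0, -9.7, 6.5]
gripper_width: 0.0206
gripper_force: 45.0
```

>>> play_rows(rows=[[[0.95,-0.004,0,0,0],[0.95,-0.008,0,0,0],[0.95,-0.012,0,0,0],[0.95,-0.016,0,0,0],[0.95,-0.02,0,0,0],[0.95,-0.024,0,0,0],[0.95,-0.028,0,0,0],[0.95,-0.032,0,0,0]]])

```text
time_s: 54.38
tcp_pos: [0.5346, 0.1386, 0.0455]
eef_rot: [179.9, -0.2, -99.0]
contact_force: [-1.3, -10.0, 6.4]
gripper_width: 0.0205
gripper_force: 45.0
```

Run:
```python
from h import *
snap("wrist","w17"); snap("top","t17"); s=r.get_state(); print(cr(s["tcp_pos"]),s["contact_force"],s["moment"])
c,im=load("t17"); hsv=cv2.cvtColor(im,cv2.COLOR_BGR2HSV)
for n,lo,hi,z in(("blue",(105,80,20),(125,255,200),.175),("yellow",(22,120,140),(35,255,255),.155),("purple",(140,50,30),(170,255,255),.145),("red",(0,160,100),(6,255,255),.128)):
    m=cv2.inRange(hsv,lo,hi); m[:150]=0;m[330:]=0;m[:,:120]=0;m[:,330:]=0
    k,l,st,ce=cv2.connectedComponentsWithStats(m); i=1+np.argmax(st[1:,4]); print(n,st[i].tolist())
```

```text
[[-0.7, -73.0]] [-3.08678073 -7.12951524  6.39120525] [-2.79421942  1.25665946 -0.0658931 ]
blue [194, 269, 17, 23, 295]
yellow [181, 273, 14, 15, 144]
purple [198, 292, 1, 1, 1]
red [154, 205, 8, 8, 32]
```

>>> play_rows(rows=[[[0.95,-0.004,0,0,0],[0.95,-0.008,0,0,0],[0.95,-0.012,0,0,0],[0.95,-0.016,0,0,0],[0.95,-0.02,0,0,0],[0.95,-0.024,0,0,0],[0.95,-0.028,0,0,0],[0.95,-0.032,0,0,0]]])

```text
time_s: 55.15
tcp_pos: [0.5371, 0.1544, 0.0455]
eef_rot: [179.9, -0.2, -99.0]
contact_force: [-2.6, -10.0, 7.3]
gripper_width: 0.0206
gripper_force: 45.0
```

>>> play_rows(rows=[[[0.95,-0.004,0,0,0],[0.95,-0.008,0,0,0],[0.95,-0.012,0,0,0],[0.95,-0.016,0,0,0],[0.95,-0.02,0,0,0],[0.95,-0.024,0,0,0],[0.95,-0.028,0,0,0],[0.95,-0.032,0,0,0]]])

```text
time_s: 55.82
tcp_pos: [0.5395, 0.1693, 0.0455]
eef_rot: [179.9, -0.3, -99.0]
contact_force: [-1.4, -14.1, 7.1]
gripper_width: 0.0204
gripper_force: 45.0
```

Run:
```python
from h import *
s=r.get_state(); print(cr(s["tcp_pos"]),s["contact_force"],s["moment"])
```

```text
[[-0.8, -42.4]] [ -1.40947511 -14.07222067   7.10738321] [-4.83320292  0.72761079  0.0150208 ]
```

>>> play_rows(rows=[[[0.95,-0.003,0,0,0],[0.95,-0.006,0,0,0],[0.95,-0.009,0,0,0],[0.95,-0.012,0,0,0],[0.95,-0.015,0,0,0],[0.95,-0.018,0,0,0],[0.95,-0.021,0,0,0],[0.95,-0.024,0,0,0]]])

```text
time_s: 56.48
tcp_pos: [0.5413, 0.181, 0.0455]
eef_rot: [179.9, -0.3, -99.0]
contact_force: [-0.4, -14.3, 8.2]
gripper_width: 0.0205
gripper_force: 45.0
```

>>> play_rows(rows=[[[0.95,-0.001,0,0,0],[0.95,-0.002,0,0,0],[0.95,-0.003,0,0,0],[0.95,-0.004,0,0,0],[0.95,-0.005,0,0,0],[0.95,-0.006,0,0,0],[0.95,-0.007,0,0,0],[0.95,-0.008,0,0,0]]])

```text
time_s: 57.15
tcp_pos: [0.5419, 0.1849, 0.0454]
eef_rot: [179.9, -0.3, -99.0]
contact_force: [-1.5, -14.5, 8.4]
gripper_width: 0.0204
gripper_force: 45.0
```

Run:
```python
from h import *
s=r.get_state(); print(cr(s["tcp_pos"]),s["contact_force"],s["moment"],s["eef_rot"])
```

```text
[[-0.9, -26.6]] [ -1.46691476 -14.53948687   8.3981037 ] [-4.90059176  0.71745531 -0.04289482] [179.86454604  -0.28596791 -98.98202793]
```

>>> play_rows(rows=[[[0.95,-0.001,0,0,0],[0.95,-0.002,0,0,0],[0.95,-0.003,0,0,0],[0.95,-0.004,0,0,0],[0.95,-0.005,0,0,0],[0.95,-0.005,0,0,0],[0.95,-0.005,0,0,0],[0.95,-0.005,0,0,0]]])

```text
time_s: 57.82
tcp_pos: [0.5423, 0.1871, 0.0455]
eef_rot: [179.9, -0.3, -99.0]
contact_force: [-1.6, -15.1, 8.7]
gripper_width: 0.0201
gripper_force: 45.0
```

>>> play_rows(rows=[[[0.95,-0.001,0,0,0],[0.95,-0.002,0,0,0],[0.95,-0.003,0,0,0],[0.95,-0.003,0,0,0],[0.95,-0.003,0,0,0],[0.95,-0.003,0,0,0],[0.95,-0.003,0,0,0],[0.95,-0.003,0,0,0]]])

```text
time_s: 58.48
tcp_pos: [0.5425, 0.1885, 0.0454]
eef_rot: [179.9, -0.3, -99.0]
contact_force: [-1.2, -15.0, 9.2]
gripper_width: 0.0205
gripper_force: 45.0
```

>>> play_rows(rows=[[[0.95,-0.001,0,0,0],[0.95,-0.002,0,0,0],[0.95,-0.003,0,0,0],[0.95,-0.003,0,0,0],[0.95,-0.003,0,0,0],[0.95,-0.003,0,0,0],[0.95,-0.003,0,0,0],[0.95,-0.003,0,0,0]]])

```text
time_s: 59.15
tcp_pos: [0.5426, 0.1892, 0.0454]
eef_rot: [179.8, -0.4, -99.0]
contact_force: [-1.2, -17.8, 10.2]
gripper_width: 0.0202
gripper_force: 45.0
```

>>> play_rows(rows=[[[0.95,-0.001,0,0,0],[0.95,-0.002,0,0,0],[0.95,-0.003,0,0,0],[0.95,-0.003,0,0,0],[0.95,-0.003,0,0,0],[0.95,-0.003,0,0,0],[0.95,-0.003,0,0,0],[0.95,-0.003,0,0,0]]])

```text
time_s: 59.82
tcp_pos: [0.5425, 0.1893, 0.0454]
eef_rot: [179.8, -0.5, -99.0]
contact_force: [1.0, -24.0, 10.7]
gripper_width: 0.0206
gripper_force: 45.0
```

>>> play_rows(rows=[[[0.3,0,0,0,0],[0.3,0,0,0,0],[0.3,0,0,0,0],[0.3,0,0,0,0],[0.3,0,0,0,0],[0.3,0,0,0,0],[0.3,0,0,0,0],[0.3,0,0,0,0]]])

```text
time_s: 60.48
tcp_pos: [0.5442, 0.1951, 0.0455]
eef_rot: [-180.0, 0.0, -98.9]
contact_force: [-0.3, 0.5, 0.0]
gripper_width: 0.0609
gripper_force: 0.0
```

>>> play_rows(rows=[[[0.3,0,0,-0.03,0],[0.3,0,0,-0.07,0],[0.3,0,0,-0.12,0],[0.3,0,0,-0.18,0],[0.3,0,0,-0.24,0],[0.3,0,0,-0.31,0],[0.3,0,0,-0.38,0],[0.3,0,0,-0.45,0]]])

```text
time_s: 61.15
tcp_pos: [0.5439, 0.1947, 0.2724]
eef_rot: [-180.0, 0.0, -98.9]
contact_force: [0.8, -0.1, -0.4]
gripper_width: 0.0614
gripper_force: 0.0
```

>>> play_rows(rows=[[[0.3,0.05,0,-0.04,0],[0.3,0.11,0,-0.08,0],[0.3,0.18,0,-0.08,0],[0.3,0.25,0,-0.08,0],[0.3,0.32,0,-0.08,0],[0.3,0.39,0,-0.08,0],[0.3,0.46,0,-0.08,0],[0.3,0.53,0,-0.08,0]]])

```text
time_s: 61.82
tcp_pos: [0.5023, -0.0683, 0.3108]
eef_rot: [-180.0, 0.0, -98.9]
contact_force: [1.3, 0.1, 0.9]
gripper_width: 0.0614
gripper_force: 0.0
```

>>> play_rows(rows=[[[0.3,0.07,0,0,0],[0.3,0.14,0,0,0],[0.3,0.21,0,0,0],[0.3,0.26,0,0,0],[0.3,0.28,0,0,0],[0.3,0.28,0,0,0],[0.3,0.28,0,0,0],[0.3,0.28,0,0,0]]])

```text
time_s: 62.48
tcp_pos: [0.4813, -0.2045, 0.3105]
eef_rot: [-180.0, 0.0, -98.9]
contact_force: [-0.5, 0.4, 0.0]
gripper_width: 0.0615
gripper_force: 0.0
```

Run:
```python
from h import *
c,im=snap("top","t18"); c2,im2=snap("scene","s18")
a=cv2.resize(im[160:330,110:330],None,fx=1.8,fy=1.8,interpolation=cv2.INTER_CUBIC); b=cv2.resize(im2[180:330,150:350],None,fx=1.9,fy=1.9,interpolation=cv2.INTER_CUBIC)
o=np.zeros((600,800,3),np.uint8); o[:a.shape[0],:a.shape[1]]=a; o[:b.shape[0],400:400+b.shape[1]]=b; o=cv2.convertScaleAbs(o,alpha=1.3)
cv2.imwrite("pics/v18.png",o)
```

```text
(no output)
```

View pics/v18.png

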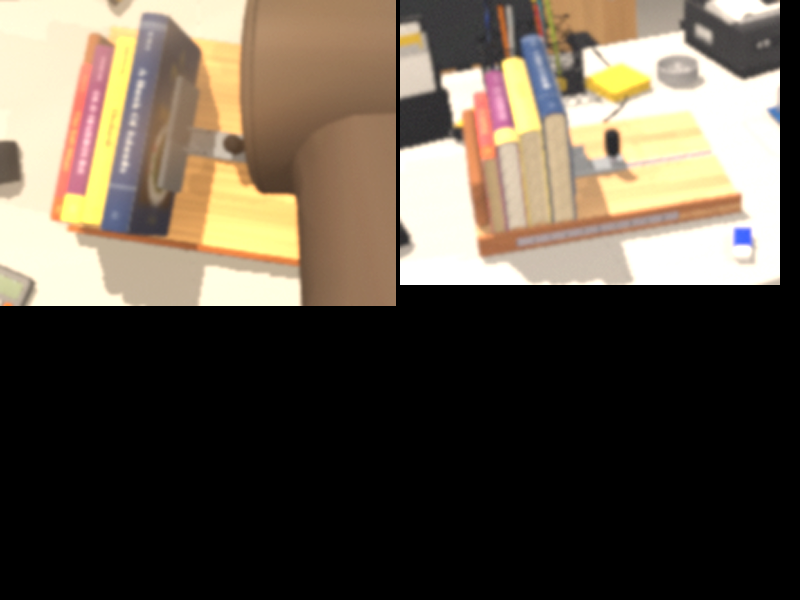

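v18 shows the order from the fixed end as red, purple, yellow, blue, with the stop against blue, all near ends by the lip and no gaps. I'll check upright posture numerically.

Run:
```python
from h import *
w=np.radians(YAW); A=np.array([[np.cos(w),-np.sin(w)],[np.sin(w),np.cos(w)]])
W=lambda x,y,z: np.r_[C+A@np.array([x,y])/1e3,z/1e3]
c=load("t18")[0]; s=load("s18")[0]
# expected upright corners, near end top, in v18 pixels
for n,y0,y1,h in(("red",129,147,112),("purple",103,129,129),("yellow",75,103,139),("blue",45,75,159)):
    P=[W(-117,y1,13+h),W(-117,y0,13+h)]; B=[W(-117,y1,18),W(-117,y0,18)]
    f=lambda X:((proj(c,X)-[110,160])*1.8).round(0).tolist(); g=lambda X:((proj(s,X)-[150,180])*1.9+[400,0]).round(0).tolist()
    print(n,"top",f(P),"scene top",g(P),"foot",g(B))
print("stop plate top edge (face) ",((proj(c,[W(-65,45,106),W(65,45,106)])-[110,160])*1.8).round(0).tolist())
```

```text
red top [[46.0, 218.0], [62.0, 220.0]] scene top [[478.0, 161.0], [494.0, 158.0]] foot [[489.0, 237.0], [504.0, 234.0]]
purple top [[56.0, 219.0], [80.0, 223.0]] scene top [[492.0, 146.0], [515.0, 142.0]] foot [[504.0, 234.0], [526.0, 231.0]]
yellow top [[76.0, 223.0], [102.0, 227.0]] scene top [[514.0, 135.0], [539.0, 131.0]] foot [[526.0, 231.0], [549.0, 227.0]]
blue top [[95.0, 226.0], [124.0, 230.0]] scene top [[537.0, 116.0], [564.0, 113.0]] foot [[549.0, 227.0], [574.0, 223.0]]
stop plate top edge (face)  [[152.0, 185.0], [173.0, 72.0]]
```

>>> play_rows(rows=[[[0.3,-0.06,0,-0.02,0.08],[0.3,-0.12,0,-0.04,0.16],[0.3,-0.18,0,-0.06,0.24],[0.3,-0.24,0,-0.08,0.32],[0.3,-0.3,0,-0.1,0.4],[0.3,-0.36,0,-0.12,0.48],[0.3,-0.42,0,-0.14,0.56],[0.3,-0.48,0,-0.14,0.6]]])

```text
time_s: 63.25
tcp_pos: [0.519, 0.0344, 0.383]
eef_rot: [-179.9, 0.2, -150.8]
contact_force: [0.4, -0.7, 0.2]
gripper_width: 0.0611
gripper_force: 0.0
```

>>> play_rows(rows=[[[0.3,0,0,0,0.08],[0.3,0,0,0,0.16],[0.3,0,0,0,0.24],[0.3,0,0,0,0.32],[0.3,0,0,0,0.4],[0.3,0,0,0,0.447],[0.3,0,0,0,0.447],[0.3,0,0,0,0.447]]])

```text
time_s: 63.92
tcp_pos: [0.5184, 0.0327, 0.3806]
eef_rot: [180.0, 0.0, 171.3]
contact_force: [-0.2, -0.3, 0.4]
gripper_width: 0.0612
gripper_force: 0.0
```

>>> play_rows(rows=[[[0.3,0,0.06,0,0],[0.3,0,0.12,0,0],[0.3,0,0.19,0,0],[0.3,0,0.26,0,0],[0.3,0,0.33,0,0],[0.3,0,0.4,0,0],[0.3,0,0.46,0,0],[0.3,0,0.46,0,0]]])

```text
time_s: 64.58
tcp_pos: [0.5543, 0.2641, 0.3786]
eef_rot: [-179.9, -0.1, 171.4]
contact_force: [0.4, -0.8, -0.4]
gripper_width: 0.0614
gripper_force: 0.0
```

>>> play_rows(rows=[[[0.3,0,0,0,0],[0.3,0,0,0,0],[0.3,0,0,0,0],[0.3,0,0,0,0],[0.3,0,0,0,0],[0.3,0,0,0,0],[0.3,0,0,0,0],[0.3,0,0,0,0]]])

```text
time_s: 65.25
tcp_pos: [0.5543, 0.2587, 0.3807]
eef_rot: [180.0, 0.0, 171.0]
contact_force: [-0.2, -0.2, -0.2]
gripper_width: 0.0612
gripper_force: 0.0
```

Run:
```python
from h import *
s=r.get_state(); print(s["tcp_pos"],s["eef_rot"])
c,im=snap("wrist","w19"); hsv=cv2.cvtColor(im,cv2.COLOR_BGR2HSV)
for n,lo,hi,z in(("blue",(100,70,20),(125,255,255),.175),("yellow",(20,90,80),(35,255,255),.155),("purple",(135,40,30),(172,255,255),.145),("red",(0,130,60),(10,255,255),.128)):
    m=cv2.inRange(hsv,lo,hi); m[265:]=0
    k,l,st,_=cv2.connectedComponentsWithStats(m); i=1+np.argmax(st[1:,4]); x,y,w,h,a=st[i]
    out=[]
    for row in (y+h//4,y+h//2,y+3*h//4):
        xs=np.where(l[row]==i)[0]; out.append(cr(onz(c,[(xs[-1]+.5,row),(xs[0]-.5,row)],z)))
    ends=np.where(l==i); print(n,st[i].tolist(),"near x",cr(onz(c,[(x+w/2,y)],z))[0][0],"L,R at rows",out)
```

```text
[0.55429302 0.25873023 0.38072773] [1.79985191e+02 1.16850457e-02 1.71043928e+02]
blue [0, 160, 83, 105, 5754] near x -47.3 L,R at rows [[[-23.9, -191.4], [-23.7, -244.8]], [[0.4, -187.1], [0.6, -249.7]], [[25.5, -183.5], [25.7, -250.1]]]
yellow [346, 83, 58, 182, 5740] near x -115.9 L,R at rows [[[-76.5, 101.9], [-76.4, 75.7]], [[-33.8, 102.6], [-33.7, 75.6]], [[10.4, 102.3], [10.5, 76.5]]]
purple [374, 119, 27, 146, 2458] near x -85.0 L,R at rows [[[-51.4, 126.7], [-51.3, 106.2]], [[-15.1, 126.7], [-15.1, 105.7]], [[21.8, 127.6], [21.9, 106.1]]]
red [397, 85, 22, 175, 2130] near x -117.4 L,R at rows [[[-77.1, 147.7], [-77.1, 132.6]], [[-33.5, 147.5], [-33.5, 133.0]], [[12.6, 148.3], [12.7, 132.4]]]
```

```bash
python3 -c "
from plant import r
print(r.close_job())"
```

```text
the job is handed in; nothing more can be done
None
```

I've handed the job in, with no verdict returned: red, purple, yellow and blue stand in that order from the fixed end, near ends about 5–6 mm off the lip. The stop is tight against blue, and red, purple and yellow measured upright; I checked blue's posture and near end only by eye and from where I placed it.

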